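# Load a clay texture roller onto its axle and park it on the stand

## Robot

A 6-joint arm with a two-finger parallel gripper is mounted at the origin on the work surface. World frame = base frame: x ahead of the robot, y to its left, z up, the work surface at z = 0. Lengths are in m, angles in rad, forces in N, time in s.
With the tool pointing down it reaches from about 0.35 to 0.975 m from the base axis. Payload 4.9 kg.
Tool frame: the origin (TCP) lies on the centre line of the jaws, within the pads' length; the fingertips stand 14 mm ahead of it and the grasp point (between the pads) lies 5 mm behind it; y points along the fingers, z is the direction in which the jaws open and shut, and the axes are right-handed (so a half turn about y gives the same grasp; the last joint's range is limited). The gripper opens to 85 mm and grips with 20 to 120 N. Pads are 22 mm wide; open, the fingers measure 114 mm over their backs; the gripper's body (76 mm by 85 mm) begins 54 mm behind the grasp point. The pads swing forward as they close: fully open they stand 13 mm farther back than shut.
Start: joints at [-1.303, 0.053, 1.613, -0, 1.476, -0.119], TCP at [0.236, -0.579, 0.245] pointing down, gripper open.
Joint ranges: [-3.01, 3.01], [-1.01, 2.22], [0.06, 2.58], [-1.02, 4.17], [0.09, 2.62], [-3.14, 3.14]. Speed limits (rad/s): [2.57, 2.57, 3.14, 3.14, 3.14, 3.14].

## Interface

Orientations are given as a rotation vector (axis times angle).
In Python, from station import ctrl gives the robot as it stands.
- The arm moves only by the tool servo_tool, never from a script. Its arguments are lists of equal length, an entry for each row: "delta_pos": the shift along the tool's x, y, z in m, a list of three; "dr": the turn, a rotation vector about the tool's x, y, z in degrees, a list of three; "grip": the opening, from 0 (shut) to 1 (fully open). In form: {"delta_pos": [[x, y, z], ...], "dr": [[rx, ry, rz], ...], "grip": [grip, ...]}. A call has 1 to 5 rows; each row shifts and turns the pose as measured when the row begins, along the tool's axes as they then stand; what a row does not reach is not made up. A row lasts 1/8 s, in which the tool goes at most 62.5 mm and 10.7 degrees, less where a joint would pass 70% of its speed; a pose out of reach is approached as far as the arm can. A call is refused whole if a number of a shift passes 0.0625 or a number of a turn 10.7, either way. A call with a gripper value outside its range is refused whole. The fingers move at their own pace and stop on an object; "grip_force" is the grip in N (left out, the last holds). Time passes only in rows, so rows that do not move let the fingers close. It gives the time, the measured TCP pose, the force and the opening at its end, in the units of the state.
- ctrl.get_obs(): the state, without advancing time (a new reading comes with each control period).
- ctrl.get_image(name): name is "scene" or "top"; returns the picture (400x640x3 uint8, red, green, blue); there is no depth.
- ctrl.camera_params(name): a dict with "fovy" (degrees; the focal length in pixels is half the picture's height over the tangent of half this angle, whatever the lens; pixels are square), "cx", "cy" (the principal point, pixels), "eye" and "rotation" of the camera in the world. Camera axes: x right, y down, z forward; pixel columns grow to the right and rows downward; lengths in m; the calibration is good to about 2 mm. A picture is of the moment at which its call begins. camera_params takes no time and is no camera call.
- ctrl.finish_job(): hands the job in, once; it reports no verdict.
Trained networks look in the newest picture that a camera, given by its name, has taken for a name from the list of things; names that differ only in an ending like _2 or _b are one class to them, and where a whole thing is asked for, a point or a joint stands for the part that bears it (a point fixed in the world has none). Each returns a list of dicts, best first, with "score" (0 to 1); they miss things now and then, are a little off and sometimes report something else, mostly with a low value. They report only what shows in the picture. A call takes as long as a camera call. They do not tell look-alikes from the thing itself.
- ctrl.masks_of(camera, label): "pixels" (400x640 bool, what is visible of it) and "extent" ([left, top, right, bottom] in pixels, round what is visible of it).
The state is a dict: "t": time; "q": joint angles; "dq": joint speeds; "effort": joint torques, N m; "tool_pos": TCP position; "tool_rot": TCP orientation; "contact_force": force on the tool from outside, world axes, zero at the start; "wrist_torque": the same for the moment, N m; "opening": finger opening in m.
Only numpy, scipy, OpenCV 4.12 (cv2) and the standard library are available. Lean on these libraries where they do the work, as an engineer would, in place of code of your own. Each camera call takes 0.05 s, during which the arm holds its last target.

## Task

Pick up the axle by its wooden handle, thread it through the bore of the clay roller lying in the cradle and slide on until the collar meets the roller and presses it back with a firm but gentle push (about 8 N) against the sprung stop. Then lift the roller out on the axle, never with the fingers, and lay the axle gently across the two notches of the tall stand with the roller hanging between the posts, and let go. Do not knock the other things about.

Things in the scene. Friction and masses are not known exactly. Their poses are not given: they have to be found in the camera images.
- axle: Loose roller axle, 70 g, 202 mm long, lying level in the low rest, centre line 45 mm above the table. Origin on its centre line at the collar's front face; x from handle to tip. Along x in mm: square wooden handle 16 x 16 from -94 to -38; round neck, 12 diameter, to -8; collar, 26 diameter, to 0; aluminium shaft, 12 diameter, to 98; taper to 6 diameter at the tip, 108.
- axle_handle (a point): Middle of the wooden handle, on the centre line at axle x = -66 mm. Grip here from above, across two of the upright handle sides (16 mm apart).
- axle_neck (a point): Point on the axle's centre line in the middle of the neck, at axle x = -23 mm.
- axle_far (a point): Point on the axle's centre line at axle x = +75 mm; 98 mm from axle_neck, as far apart as the notches of the stand.
- sleeve: Loose fired-clay roller: thick tube 50 mm long, 48 mm outside diameter, straight through bore 17 mm in diameter, 90 to 185 g. Lies level in the cradle's trough, bore axis 80 mm above the table. Origin in the middle of the bore; x along the bore from its front face, where the axle enters, to the sprung stop. It may roll about x. Clay chips: never press it with over 16 N; lift slowly.
- sleeve_front (a point): Centre of the bore's mouth in the sleeve's front face, at sleeve x = -25 mm.
- cradle: Fixed plywood cradle, origin on the table under the trough; x is the direction in which the axle is pushed in. V trough with 45 degree walls from x = -55 to +20 mm, open above, top edges 70 mm high. A sleeve in it has its bore axis at y = 0, z = 80 mm; at the start its front face is at about x = -58 mm.
- cradle_axis (a point): Point on the bore axis line, at cradle x = 0, 80 mm above the table. Beyond the sleeve stand two rubber pads (the sprung stop) beside a 22 mm slot, open above, for the shaft. Their place is not measured: 4 to 41 mm of free gap behind the sleeve. The sleeve slides easily (1 to 2 N) up to them; then they yield, 2 N per mm, at most 12 mm. Press with 6 to 12 N for half a second.
- stand: Fixed tall wooden stand, origin on the table under its middle; x along the line of its two posts (12 mm thick, at x = -49 and +49 mm). Each ends in an open 90 degree V notch 28 mm wide, 14 mm deep; an axle in both has its centre line level, 100 mm above the table, at y = 0. Neck in one notch, shaft in the other, sleeve between the posts; either way round is fine.
- stand_notch_a (a point): Where the axle's centre line lies in the notch at stand x = -49 mm, 100 mm above the table.
- stand_notch_b (a point): Where the axle's centre line lies in the notch at stand x = +49 mm, 100 mm above the table.
- rest: Fixed low wooden rest in which the axle starts, built like the stand but with the notches' axle line 45 mm above the table; base 130 x 60 mm, origin under its middle, x from the handle's side towards the tip.
- tile: Bystander: loose white tile 60 x 60 x 8 mm lying on the table between cradle and rest. Origin under its middle.
- scriber: Bystander: loose wooden scribing tool 130 mm long, 10 mm thick, lying on the table. Origin under the middle of its handle.
- bowl: Bystander: loose white bowl 140 mm wide, 55 mm high, on a round board. Origin under its foot.
- mug: Bystander: loose blue mug 76 mm wide, 85 mm high. Origin under its middle.
Not all that is in view belongs to the job. What is shaped like the axle but purple is not meant. What is shaped like the stand but pink is not meant.

How it is judged:
On the way, in this order (a step that is already met when the one before it is completed fails the run):
1. the axle is through the bore, its collar against the roller, and presses it against the sprung stop with more than 5 N for 0.3 s (distance between axle and sleeve_front below 0.007 m and x of axle_far in the frame of sleeve above 0.04 m and horizontal distance between sleeve and cradle below 0.06 m and contact force between axle and sleeve above 5 N), for 0.3 s.
2. the roller is carried clear of the cradle on the axle (height (world z) of sleeve above 0.11 m and x of sleeve in the frame of axle between 0.01 and 0.06 m and angle between the x axis of sleeve and the x axis of axle, either way round below 0.3 rad and contact force between axle and sleeve above 0.3 N), for 0.2 s.
At the end, for the whole second after the job is handed in: The axle lies at rest in both notches of the tall stand (neck in one, shaft in the other, each within 12 mm of the notch points), released, with the roller hanging on it between the posts (its middle 15 to 50 mm beyond the collar face, its centre 90 to 105 mm above the table) (((distance between axle_neck and stand_notch_a below 0.012 m and distance between axle_far and stand_notch_b below 0.012 m) or (distance between axle_neck and stand_notch_b below 0.012 m and distance between axle_far and stand_notch_a below 0.012 m)) and x of sleeve in the frame of axle between 0.015 and 0.05 m and angle between the x axis of sleeve and the x axis of axle, either way round below 0.2 rad and height (world z) of sleeve between 0.09 and 0.105 m and linear speed of axle below 0.02 m/s and linear speed of sleeve below 0.03 m/s); the robot touches nothing.
It fails at once if the axle is pressed on the clay roller in the cradle with more than 16 N, or knocks it anywhere with more than 60 N ((contact force between axle and sleeve above 16 N and z of axle in the frame of cradle below 0.082 m) or contact force between axle and sleeve above 60 N).
It fails at once if the fingers touch the roller (contact force between the fingers and sleeve above 0.5 N).
It fails at once if the axle is pressed or dropped on the stand with more than 25 N (contact force between axle and stand above 25 N).
It fails at once if a bystander is displaced by more than 30 mm (distance of any of tile, scriber, bowl, mug from where it was at the start of the episode above 0.03 m).
It also fails if it takes over 67 s, if anything falls off the work surface, if the arm or the gripper's body presses on something with over 40 N, if the wrist force passes 120 N, or if a joint passes its speed limit or range.

## Working session

There is one attempt and no reset: what is moved stays moved. The work goes in short steps, Python scripts to look and compute and a tool call to move; the robot and the scene stay as the last step left them, time stands still between calls to the robot, and variables do not carry over. Pictures are saved under pics/ and viewed, and the job is handed in when it is done.

Besides the shell and the picture viewer there is one more tool, called after "Emit:" by a JSON object that holds its "op" and its "data". servo_tool: Moves the arm, as the interface text tells. Its arguments: {"type":"object","properties":{"delta_pos":{"type":"array","items":{"type":"array","items":{"type":"number"}}},"dr":{"type":"array","items":{"type":"array","items":{"type":"number"}}},"grip":{"type":"array","items":{"type":"number"}},"grip_force":{"type":"number"}},"required":["delta_pos","dr","grip"]}

```bash
ls; mkdir -p pics
cat > first.py <<'E'
from station import ctrl
import cv2,json
o=ctrl.get_obs();print({k:(v if isinstance(v,(int,float)) else [round(float(x),3) for x in v]) for k,v in o.items()})
for n in("scene","top"):
    im=ctrl.get_image(n);cv2.imwrite(f"pics/{n}0.png",im[:,:,::-1]);print(n,ctrl.camera_params(n))
E
python3 first.py
```

```text
pics
{'t': 0.0, 'q': [-1.303, 0.053, 1.614, -0.0, 1.476, -0.119], 'dq': [0.001, -0.0, 0.001, -0.0, 0.001, 0.0], 'effort': [-0.0, -39.368, -37.018, -0.0, 0.007, 0.0], 'tool_pos': [0.236, -0.578, 0.244], 'tool_rot': [-0.394, 2.012, -2.007], 'contact_force': [-0.514, -0.065, 0.737], 'wrist_torque': [0.008, 0.002, 0.001], 'opening': 0.085273715292374}
scene {'fovy': 47.46972783923944, 'cx': 320.83641183456103, 'cy': 210.12226452889726, 'eye': array([ 1.21326081, -0.52754442,  1.03544639]), 'rotation': array([-2.23324585, -0.93324641,  0.39775038])}
top {'fovy': 53.95989540310634, 'cx': 324.8785212551316, 'cy': 201.46381463009894, 'eye': array([0.43579212, 0.08976635, 1.04942995]), 'rotation': array([-2.21185518,  2.15122462, -0.1202968 ])}
```

View pics/scene0.png

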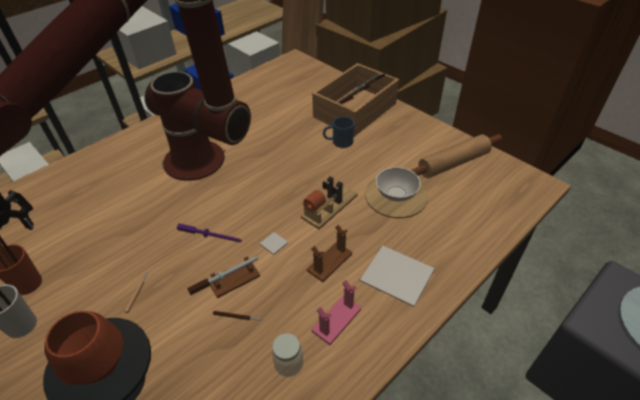

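View pics/top0.png

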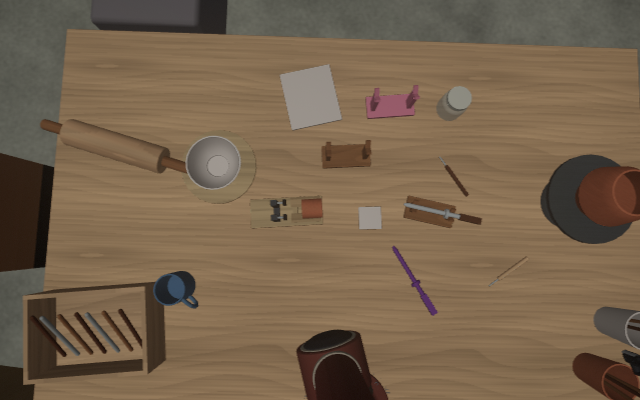

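```bash
cat > h.py <<'E'
from station import ctrl
import cv2,numpy as np
from scipy.spatial.transform import Rotation as R
def cam(n):
    p=ctrl.camera_params(n);f=200/np.tan(np.radians(p['fovy'])/2)
    return f,p['cx'],p['cy'],np.array(p['eye']),R.from_rotvec(p['rotation']).as_matrix()
def proj(n,P):
    f,cx,cy,e,M=cam(n);c=(np.atleast_2d(P)-e)@M
    return np.c_[cx+f*c[:,0]/c[:,2],cy+f*c[:,1]/c[:,2]]
def ray(n,uv):
    f,cx,cy,e,M=cam(n);uv=np.atleast_2d(uv)
    return e,np.c_[(uv[:,0]-cx)/f,(uv[:,1]-cy)/f,np.ones(len(uv))]@M.T
def atz(n,uv,z):
    e,d=ray(n,uv);return e+d*((z-e[2])/d[:,2])[:,None]
def crop(n,x0,y0,x1,y1,s,name,pts=None):
    im=ctrl.get_image(n)[:,:,::-1][y0:y1,x0:x1];im=cv2.resize(im,None,fx=s,fy=s,interpolation=cv2.INTER_CUBIC)
    if pts is not None:
        for u,v in pts: cv2.drawMarker(im,(int((u+.5-x0)*s),int((v+.5-y0)*s)),(0,255,0),cv2.MARKER_CROSS,10,1)
    cv2.imwrite('pics/'+name,im)
def st():
    o=ctrl.get_obs();M=R.from_rotvec(o['tool_rot']).as_matrix()
    print('t',round(o['t'],2),'pos',np.round(o['tool_pos'],4),'F',np.round(o['contact_force'],2),'T',np.round(o['wrist_torque'],2),'op',round(o['opening'],4));print('tool axes (cols x,y,z)\n',np.round(M,4))
    return o,M
E
cat > a.py <<'E'
from h import *
crop('top',240,120,500,240,3,'c_top.png');crop('scene',170,160,370,320,4,'c_sc.png')
for n in('top','scene'):
    for l in('axle','sleeve','stand','cradle','rest','tile','scriber'):
        for m in ctrl.masks_of(n,l)[:3]:
            ys,xs=np.nonzero(m['pixels']);print(n,l,round(m['score'],2),np.round(m['extent'],0),len(xs),'cen',round(xs.mean(),1),round(ys.mean(),1), np.round(atz(n,[[xs.mean(),ys.mean()]],0.0)[0],3))
            np.save(f"m_{n}_{l}_{round(m['score'],2)}.npy",m['pixels'])
st()
E
python3 a.py
```

```text
top axle 0.9 [404. 201. 486. 223.] 480 cen 445.4 213.3 [ 0.511 -0.252  0.   ]
top axle 0.65 [394. 248. 436. 315.] 391 cen 415.2 283.1 [ 0.324 -0.171  0.   ]
top sleeve 0.6 [302. 198. 320. 219.] 385 cen 311.3 207.8 [0.516 0.109 0.   ]
top sleeve 0.49 [321. 144. 373. 167.] 1119 cen 345.6 155.2 [0.662 0.02  0.   ]
top stand 0.92 [365.  86. 420. 121.] 1200 cen 390.9 104.3 [ 0.808 -0.101  0.   ]
top stand 0.8 [323. 142. 372. 170.] 1188 cen 346.1 155.2 [0.662 0.019 0.   ]
top stand 0.75 [359. 208. 381. 229.] 496 cen 369.1 217.5 [ 0.494 -0.046  0.   ]
top cradle 0.92 [251. 198. 322. 228.] 1352 cen 279.9 213.2 [0.499 0.192 0.   ]
top rest 0.64 [406. 196. 458. 227.] 844 cen 429.0 212.2 [ 0.513 -0.208  0.   ]
top tile 0.64 [358. 208. 380. 233.] 504 cen 369.2 217.8 [ 0.494 -0.047  0.   ]
top scriber 0.67 [444. 164. 467. 195.] 153 cen 454.8 178.8 [ 0.606 -0.278  0.   ]
top scriber 0.29 [404. 205. 483. 223.] 399 cen 445.2 213.2 [ 0.512 -0.251  0.   ]
scene axle 0.63 [186. 257. 258. 296.] 445 cen 217.6 276.9 [ 0.474 -0.237  0.   ]
scene axle 0.55 [178. 224. 240. 243.] 300 cen 200.3 231.7 [ 0.3   -
[... 323 characters left out ...]
644 0.029 0.   ]
scene cradle 0.57 [296. 186. 358. 232.] 875 cen 327.6 209.5 [0.508 0.159 0.   ]
scene rest 0.6 [210. 257. 263. 297.] 795 cen 234.1 280.0 [ 0.515 -0.21   0.   ]
scene tile 0.64 [261. 230. 286. 253.] 343 cen 273.7 243.1 [ 0.492 -0.049  0.   ]
scene tile 0.53 [374. 167. 417. 200.] 1162 cen 397.2 183.8 [0.588 0.404 0.   ]
scene scriber 0.47 [215. 312. 247. 320.] 104 cen 228.4 315.0 [ 0.593 -0.287  0.   ]
scene scriber 0.34 [261. 230. 287. 254.] 374 cen 273.8 243.1 [ 0.492 -0.048  0.   ]
t 0.9 pos [ 0.2358 -0.5788  0.2453] F [ 0.5   0.05 -0.43] T [-0.02  0.01  0.01] op 0.0854
tool axes (cols x,y,z)
 [[-0.9261  0.      0.3772]
 [-0.3772 -0.     -0.9261]
 [-0.     -1.      0.    ]]
```

View pics/c_top.png

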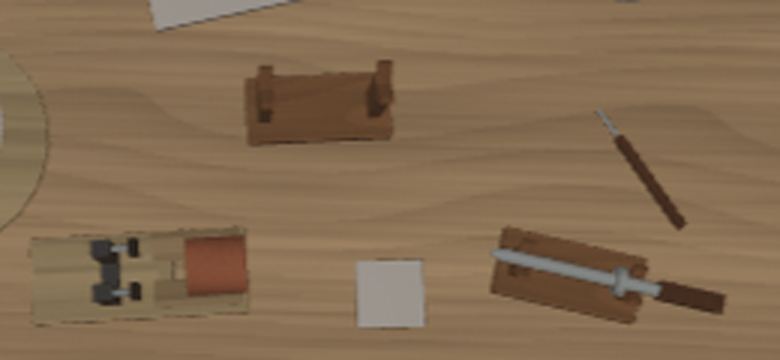

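View pics/c_sc.png

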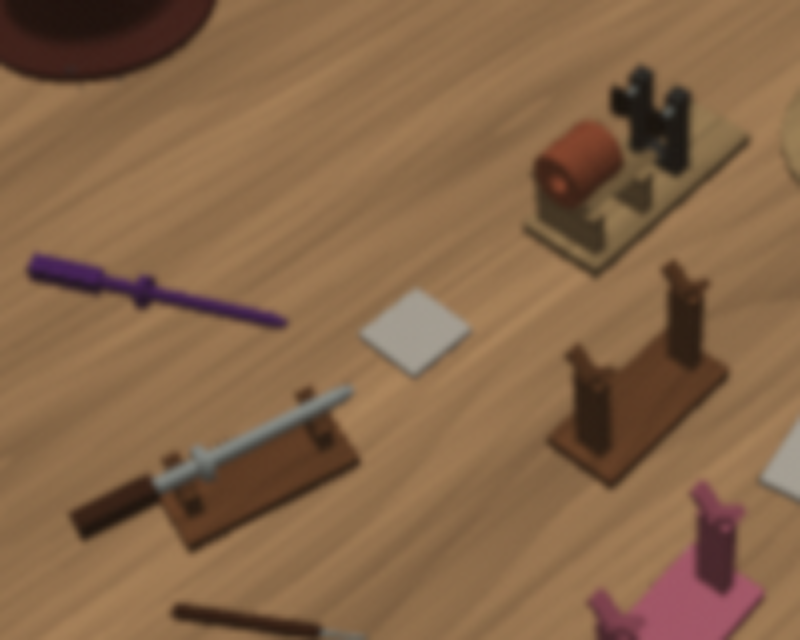

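```bash
cat > fit.py <<'E'
from h import *
from scipy.optimize import minimize
def cyl(x0,r0,x1,r1):
    a=np.linspace(0,2*np.pi,24,endpoint=False);c,s=np.cos(a),np.sin(a)
    return np.r_[np.c_[0*a+x0,r0*c,r0*s],np.c_[0*a+x1,r1*c,r1*s]]
def box(x0,x1,h,w=None):
    w=w or h
    return np.array([[x,y,z] for x in(x0,x1) for y in(-h,h) for z in(-w,w)])
AX=[box(-.094,-.038,.008),cyl(-.038,.006,-.008,.006),cyl(-.008,.013,0,.013),cyl(0,.006,.098,.006),cyl(.098,.006,.108,.003)]
SL=[cyl(-.025,.024,.025,.024)]
def xf(p,P,z):  # p=x,y,yaw,(pitch)
    M=R.from_euler('ZY',[p[2],-(p[3] if len(p)>3 else 0)]).as_matrix();return P@M.T+[p[0],p[1],z]
S=8
def render(n,parts,p,z,roi):
    x0,y0,x1,y1=roi;im=np.zeros(((y1-y0)*S,(x1-x0)*S),np.uint8)
    for P in parts:
        uv=(proj(n,xf(p,P,z))+.5-[x0,y0])*S
        cv2.fillConvexPoly(im,cv2.convexHull(np.round(uv).astype(np.int32)),255)
    return cv2.resize(im,(x1-x0,y1-y0),interpolation=cv2.INTER_AREA)/255.
def fit(views,parts,p0,z,blur=1.0):
    # views: list of (name,mask float,roi)
    def cost(q):
        p=np.array(p0)+np.array(q)*sc;c=0
        for n,m,roi in views:
            x0,y0,x1,y1=roi;r=render(n,parts,p,z,roi)
            c+=((cv2.GaussianBlur(r,(0,0),blur)-cv2.GaussianBlur(m[y0:y1,x0:x1].astype(float),(0,0),blur))**2).sum()
        return c
    sc=np.array([.005,.005,.05]+[.02]*(len(p0)-3))
    r=minimize(cost,np.zeros(len(p0)),method='Nelder-Mead',options=dict(xatol=.01,fatol=.01,initial_simplex=np.r_[np.zeros((1,len(p0))),np.eye(len(p0))]))
    return np.array(p0)+r.x*sc,r.fun
E
cat > b.py <<'E'
from fit import *
L=np.load
at,as_=L('m_top_axle_0.9.npy'),L('m_scene_axle_0.63.npy')
rt,rs=(390,185,500,240),(170,240,280,310)
for v in([('top',at,rt)],[('scene',as_,rs)],[('top',at,rt),('scene',as_,rs)]):
    print('axle',*[(np.round(p,4),round(f,1)) for p,f in [fit(v,AX,[.52,-.24,1.3],.045)]])
s1,s2=L('m_top_sleeve_0.6.npy'),L('m_scene_sleeve_0.76.npy')
rt,rs=(290,185,335,235),(290,180,340,225)
for v in([('top',s1,rt)],[('scene',s2,rs)],[('top',s1,rt),('scene',s2,rs)]):
    print('sleeve',*[(np.round(p,4),round(f,1)) for p,f in [fit(v,SL,[.51,.11,1.57],.08)]])
E
python3 b.py
```

```text
axle (array([ 0.5089, -0.2337,  1.3783]), np.float64(3.8))
axle (array([ 0.5081, -0.2389,  1.3785]), np.float64(3.0))
axle (array([ 0.5085, -0.2364,  1.3791]), np.float64(15.4))
sleeve (array([0.5098, 0.1077, 1.6246]), np.float64(3.8))
sleeve (array([0.508 , 0.1021, 1.6174]), np.float64(2.6))
sleeve (array([0.509 , 0.106 , 1.6422]), np.float64(25.3))
```

```bash
cat > c.py <<'E'
from fit import *
L=np.load
def bx(x0,x1,y0,y1,z0,z1): return np.array([[x,y,z] for x in(x0,x1) for y in(y0,y1) for z in(z0,z1)])
def stand(H,t=.012,w=.017):
    P=[bx(-.065,.065,-.03,.03,0,t)]
    for s in(-.049,.049):
        P.append(bx(s-.006,s+.006,-w,w,0,H-.0085))
        for a,b in((-w,-.014),(.014,w)): P.append(bx(s-.006,s+.006,a,b,0,H+.0055))
        for q in(-1,1): P.append(np.array([[s+i,y,z] for i in(-.006,.006) for y,z in((q*.014,H+.0055),(q*.014,H-.0085),(0,H-.0085))]))
    return P
s1,s2=L('m_top_stand_0.8.npy'),L('m_scene_stand_0.55.npy')
rt,rs=(310,130,385,182),(295,215,365,295)
for t,w in((.008,.017),(.012,.017),(.012,.02)):
  for v in([('top',s1,rt)],[('scene',s2,rs)],[('top',s1,rt),('scene',s2,rs)]):
    p,f=fit(v,stand(.1,t,w),[.66,.02,1.57],0);print('stand',t,w,np.round(p,4),round(f,1))
p,f=fit([('top',s1,rt),('scene',s2,rs)],stand(.1),[.66,.02,1.57],0)
d=np.array([np.cos(p[2]),np.sin(p[2])])
pts=[[*(p[:2]+s*d*.049),.1] for s in(-1,1)]
crop('top',310,130,385,182,8,'st_t.png',proj('top',pts));crop('scene',295,215,365,295,7,'st_s.png',proj('scene',pts))
E
python3 c.py
```

```text
stand 0.008 0.017 [0.6593 0.0216 1.65  ] 14.5Traceback (most recent call last):
  File "c.py", line 15, in <module>
    p,f=fit(v,stand(.1,t,w),[.66,.02,1.57],0);print('stand',t,w,np.round(p,4),round(f,1))
        ~~~^^^^^^^^^^^^^^^^^^^^^^^^^^^^^^^^^^
  File "fit.py", line 29, in fit
    r=minimize(cost,np.zeros(len(p0)),method='Nelder-Mead',options=dict(xatol=.01,fatol=.01,initial_simplex=np.r_[np.zeros((1,len(p0))),np.eye(len(p0))]))
    res = _minimize_neldermead(fun, x0, args, callback, bounds=bounds,
                               **options)
    fxr = func(xr)
    fx = function(np.copy(x), *(wrapper_args + args))
  File "fit.py", line 25, in cost
    x0,y0,x1,y1=roi;r=render(n,parts,p,z,roi)
                      ~~~~~~^^^^^^^^^^^^^^^^^
  File "fit.py", line 17, in render
    uv=(proj(n,xf(p,P,z))+.5-[x0,y0])*S
        ~~~~^^^^^^^^^^^^^
  File "h.py", line 8, in proj
    f,cx,cy,e,M=cam(n);c=(np.atleast_2d(P)-e)@M
                ~~~^^^
  File "h.py", line 5, in cam
    p=ctrl.camera_params(n);f=200/np.tan(np.radians(p['fovy'])/2)
ValueError: time passes only in moves, steps and waits
```

```bash
python3 -c "
import cv2,numpy as np
a=cv2.imread('pics/st_t.png');b=cv2.imread('pics/st_s.png');print(a.shape,b.shape)
"
```

```text
[ WARN:0@0.020] global loadsave.cpp:275 findDecoder imread_('pics/st_t.png'): can't open/read file: check file path/integrity
[ WARN:0@0.020] global loadsave.cpp:275 findDecoder imread_('pics/st_s.png'): can't open/read file: check file path/integrity
Traceback (most recent call last):
AttributeError: 'NoneType' object has no attribute 'shape'
```

```bash
python3 - <<'E'
s=open('h.py').read()
s=s.replace("""def cam(n):
    p=ctrl.camera_params(n)""","""import functools
CP={'scene':{'fovy': 47.46972783923944, 'cx': 320.83641183456103, 'cy': 210.12226452889726, 'eye':[ 1.21326081, -0.52754442,  1.03544639], 'rotation':[-2.23324585, -0.93324641,  0.39775038]},
'top':{'fovy': 53.95989540310634, 'cx': 324.8785212551316, 'cy': 201.46381463009894, 'eye':[0.43579212, 0.08976635, 1.04942995], 'rotation':[-2.21185518,  2.15122462, -0.1202968 ]}}
@functools.lru_cache(None)
def cam(n):
    p=CP[n]""")
open('h.py','w').write(s)
E
python3 c.py
```

```text
stand 0.008 0.017 [0.6593 0.0216 1.65  ] 14.5
stand 0.008 0.017 [0.6565 0.0175 1.6489] 34.2
stand 0.008 0.017 [0.6578 0.0195 1.6497] 79.2
stand 0.012 0.017 [0.6587 0.0219 1.65  ] 14.0
stand 0.012 0.017 [0.6574 0.0172 1.6342] 37.0
stand 0.012 0.017 [0.6581 0.0193 1.6428] 78.6
stand 0.012 0.02 [0.6585 0.0218 1.6471] 14.8
stand 0.012 0.02 [0.6575 0.0177 1.6466] 67.3
stand 0.012 0.02 [0.6582 0.02   1.6335] 101.6
```

View pics/st_t.png

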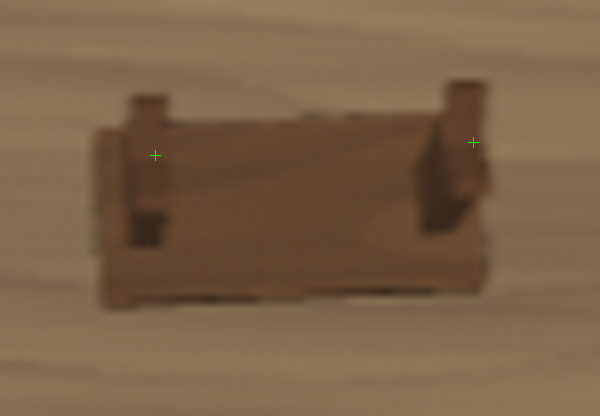

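View pics/st_s.png

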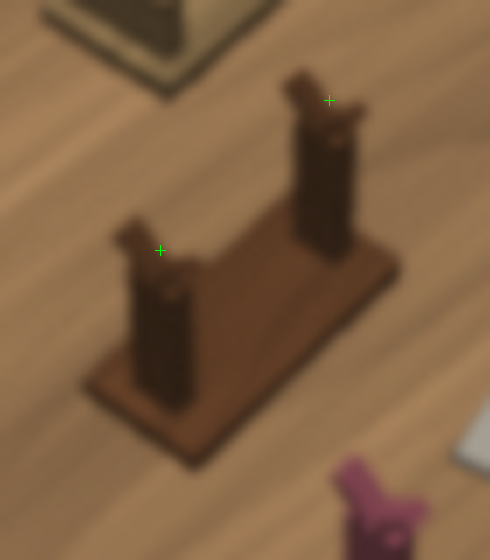

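```bash
cat > plan.py <<'E'
from h import *
import sys
def plan(target,yaw_x_deg,N,o=None):
    """world target TCP, tool x heading deg; tool pointing down. prints rows in tool axes"""
    o,M=st();p=np.array(o['tool_pos']);a0=np.degrees(np.arctan2(M[1,0],M[0,0]))
    da=(yaw_x_deg-a0+180)%360-180;d=(np.array(target)-p)/N
    print('remaining',np.round(np.array(target)-p,4),'dyaw',round(da,2))
    rows=[]
    for i in range(N):
        a=np.radians(a0+da*i/N);X=np.array([np.cos(a),np.sin(a),0]);Y=np.array([0,0,-1.]);Z=np.cross(X,Y)
        rows.append([round(float(d@v),4) for v in(X,Y,Z)])
    print(rows);print('ry per row',round(-da/N,2))
if __name__=='__main__':
    a=list(map(float,sys.argv[1:]));plan(a[:3],a[3],int(a[4]))
E
python3 plan.py .496 -.302 .15 259 8
```

```text
t 1.0 pos [ 0.2358 -0.5788  0.2453] F [ 0.06 -0.32 -0.17] T [0.04 0.03 0.04] op 0.0849
tool axes (cols x,y,z)
 [[-0.9261  0.      0.3772]
 [-0.3772 -0.     -0.9261]
 [-0.     -1.      0.    ]]
remaining [ 0.2602  0.2768 -0.0953] dyaw 56.84
[[-0.0432, 0.0119, -0.0198], [-0.0453, 0.0119, -0.0143], [-0.0467, 0.0119, -0.0086], [-0.0474, 0.0119, -0.0027], [-0.0474, 0.0119, 0.0032], [-0.0466, 0.0119, 0.009], [-0.0452, 0.0119, 0.0147], [-0.043, 0.0119, 0.0202]]
ry per row -7.1
```

Emit:
{"op": "servo_tool", "data": {"delta_pos": [[-0.043,0.012,-0.02],[-0.045,0.012,-0.014],[-0.047,0.012,-0.009],[-0.047,0.012,-0.003],[-0.047,0.012,0.003]], "dr": [[0,-7.1,0],[0,-7.1,0],[0,-7.1,0],[0,-7.1,0],[0,-7.1,0]], "grip": [0.6,0.6,0.6,0.6,0.6]}}

```text
t: 1.62
tool_pos: [0.3989, -0.4037, 0.1855]
tool_rot: [-0.897, 1.597, -1.607]
contact_force: [-0.5, 0.3, -0.9]
opening: 0.0512
```

```bash
python3 plan.py .496 -.302 .15 259 4
```

```text
t 1.62 pos [ 0.3989 -0.4037  0.1855] F [-0.54  0.29 -0.87] T [-0.    0.   -0.02] op 0.0512
tool axes (cols x,y,z)
 [[-0.5235  0.0023  0.852 ]
 [-0.852  -0.005  -0.5234]
 [ 0.003  -1.      0.0045]]
remaining [ 0.0971  0.1017 -0.0355] dyaw 20.57
[[-0.0344, 0.0089, 0.0074], [-0.0336, 0.0089, 0.0104], [-0.0325, 0.0089, 0.0134], [-0.0312, 0.0089, 0.0163]]
ry per row -5.14
```

Tracks well.

Emit:
{"op": "servo_tool", "data": {"delta_pos": [[-0.0344,0.009,0.0074],[-0.0336,0.009,0.0104],[-0.0325,0.009,0.0134],[-0.031,0.009,0.0163],[0,0,0]], "dr": [[0,-5.1,0],[0,-5.1,0],[0,-5.1,0],[0,-5.1,0],[0,0,0]], "grip": [0.6,0.6,0.6,0.6,0.6]}}

```text
t: 2.25
tool_pos: [0.4998, -0.2953, 0.1474]
tool_rot: [-1.121, 1.335, -1.343]
contact_force: [-0.9, 0.0, -1.2]
opening: 0.0515
```

```bash
cat > d.py <<'E'
from h import *
o,M=st();p=np.array(o['tool_pos'])
tips=[p+M[:,1]*.014+M[:,2]*s*.0256 for s in(-1,1)]+[p]
crop('top',390,150,530,250,5,'g_t.png',proj('top',tips));crop('scene',150,200,290,310,5,'g_s.png',proj('scene',tips))
E
python3 d.py;python3 plan.py .496 -.302 .04 259 4
```

```text
t 2.25 pos [ 0.4998 -0.2953  0.1474] F [-0.91  0.02 -1.17] T [-0.04  0.03  0.05] op 0.0515
tool axes (cols x,y,z)
 [[-0.1769  0.0019  0.9842]
 [-0.9842 -0.0044 -0.1769]
 [ 0.004  -1.      0.0026]]
t 2.35 pos [ 0.4991 -0.2972  0.1484] F [-0.71  0.14  0.24] T [-0.03  0.02 -0.05] op 0.0514
tool axes (cols x,y,z)
 [[-0.1799  0.0028  0.9837]
 [-0.9837 -0.0059 -0.1799]
 [ 0.0053 -1.      0.0039]]
remaining [-0.0031 -0.0048 -0.1084] dyaw -0.64
[[0.0013, 0.0271, -0.0006], [0.0013, 0.0271, -0.0006], [0.0013, 0.0271, -0.0005], [0.0013, 0.0271, -0.0005]]
ry per row 0.16
```

View pics/g_t.png

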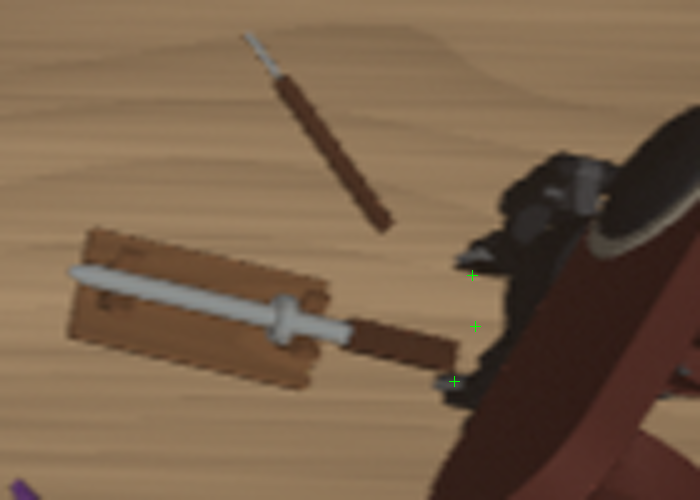

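View pics/g_s.png

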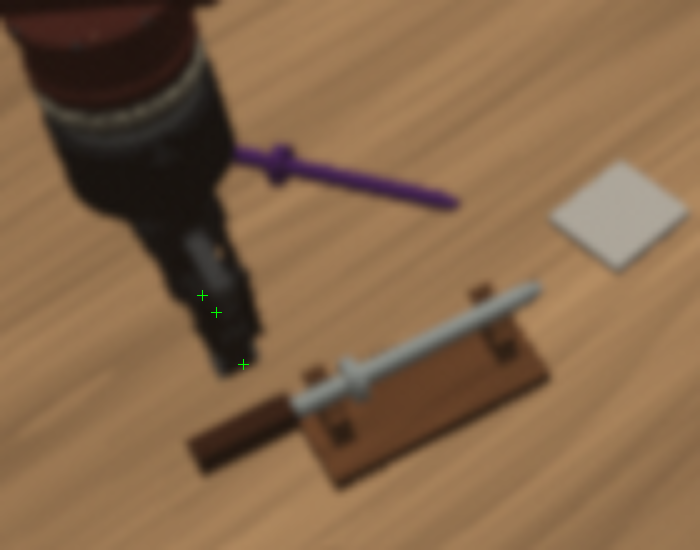

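Emit:
{"op": "servo_tool", "data": {"delta_pos": [[0.003,0.03,-0.001],[0.002,0.03,-0.001],[0,0.025,0],[0,0.015,0],[0,0,0]], "dr": [[-0.2,0.6,0.3],[0,0,0],[0,0,0],[0,0,0],[0,0,0]], "grip": [0.6,0.6,0.6,0.6,0.6]}}

```text
t: 2.98
tool_pos: [0.4955, -0.309, 0.0502]
tool_rot: [-1.107, 1.349, -1.363]
contact_force: [-0.2, 0.7, 0.1]
opening: 0.0511
```

```bash
python3 plan.py .496 -.302 .04 259 1
```

```text
t 2.98 pos [ 0.4955 -0.309   0.0502] F [-0.16  0.65  0.13] T [-0.04 -0.02  0.05] op 0.0511
tool axes (cols x,y,z)
 [[-0.2     0.0055  0.9798]
 [-0.9798 -0.0063 -0.1999]
 [ 0.0051 -1.      0.0066]]
remaining [ 0.0005  0.007  -0.0102] dyaw 0.53
[[-0.007, 0.0102, -0.0009]]
ry per row -0.53
```

Emit:
{"op": "servo_tool", "data": {"delta_pos": [[-0.006,0.008,-0.001],[0,0.002,0],[0,0,0]], "dr": [[-0.3,-0.5,0.3],[0,0,0],[0,0,0]], "grip": [0.6,0.6,0.6]}}

```text
t: 3.35
tool_pos: [0.4972, -0.3041, 0.0424]
tool_rot: [-1.11, 1.345, -1.354]
contact_force: [0.5, 0.5, -0.6]
opening: 0.0512
```

```bash
python3 plan.py .496 -.302 .04 259 1;sed -i 's/g_t/g_t2/;s/g_s/g_s2/;s/390,150,530,250/400,170,520,240/' d.py; python3 d.py >/dev/null
```

```text
t 3.35 pos [ 0.4972 -0.3041  0.0424] F [ 0.48  0.54 -0.65] T [-0.02  0.02 -0.03] op 0.0512
tool axes (cols x,y,z)
 [[-0.1914  0.0048  0.9815]
 [-0.9815 -0.0027 -0.1914]
 [ 0.0017 -1.      0.0052]]
remaining [-0.0012  0.0021 -0.0024] dyaw 0.04
[[-0.0019, 0.0024, -0.0016]]
ry per row -0.04
```

View pics/g_t2.png

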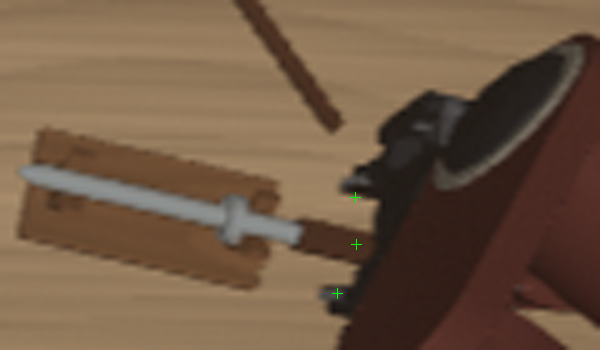

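View pics/g_s2.png

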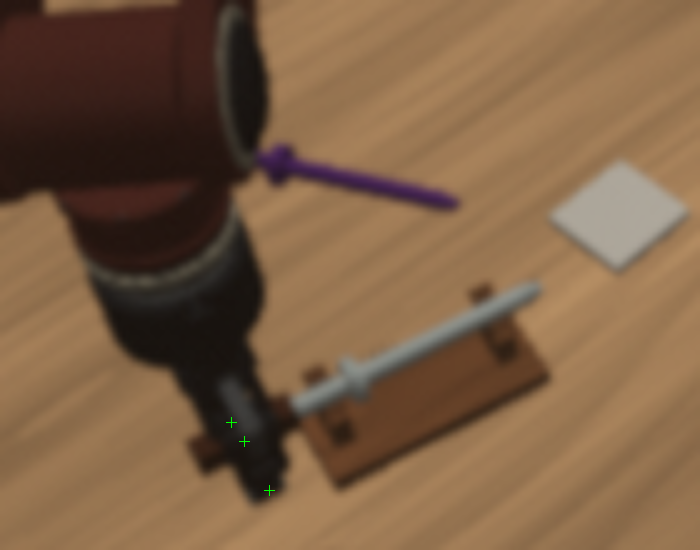

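Emit:
{"op": "servo_tool", "data": {"delta_pos": [[-0.002,0.0025,-0.0015],[0,0,0],[0,0,0],[0,0,0],[0,0,0]], "dr": [[-0.3,0,0.1],[0,0,0],[0,0,0],[0,0,0],[0,0,0]], "grip": [0.6,0.3,0.1,0.0,0.0], "grip_force": 80}}

```text
t: 4.08
tool_pos: [0.4959, -0.3018, 0.0405]
tool_rot: [-1.113, 1.35, -1.349]
contact_force: [-1.2, 1.2, 0.4]
opening: 0.0147
```

```bash
python3 plan.py .496 -.302 .04 259 1
```

```text
t 4.08 pos [ 0.4959 -0.3018  0.0405] F [-1.22  1.18  0.41] T [0.05 0.14 0.08] op 0.0147
tool axes (cols x,y,z)
 [[-1.909e-01 -9.000e-04  9.816e-01]
 [-9.816e-01  0.000e+00 -1.909e-01]
 [ 1.000e-04 -1.000e+00 -9.000e-04]]
remaining [ 0.0001 -0.0002 -0.0005] dyaw 0.01
[[0.0002, 0.0005, 0.0001]]
ry per row -0.01
```

```bash
python3 plan.py .496 -.302 .11 259 2;python3 plan.py .522 -.125 .11 273 5
```

```text
t 4.08 pos [ 0.4959 -0.3018  0.0405] F [-1.22  1.18  0.41] T [0.05 0.14 0.08] op 0.0147
tool axes (cols x,y,z)
 [[-1.909e-01 -9.000e-04  9.816e-01]
 [-9.816e-01  0.000e+00 -1.909e-01]
 [ 1.000e-04 -1.000e+00 -9.000e-04]]
remaining [ 0.0001 -0.0002  0.0695] dyaw 0.01
[[0.0001, -0.0347, 0.0001], [0.0001, -0.0347, 0.0001]]
ry per row -0.0
t 4.08 pos [ 0.4959 -0.3018  0.0405] F [-1.22  1.18  0.41] T [0.05 0.14 0.08] op 0.0147
tool axes (cols x,y,z)
 [[-1.909e-01 -9.000e-04  9.816e-01]
 [-9.816e-01  0.000e+00 -1.909e-01]
 [ 1.000e-04 -1.000e+00 -9.000e-04]]
remaining [0.0261 0.1768 0.0695] dyaw 14.01
[[-0.0357, -0.0139, -0.0016], [-0.0357, -0.0139, 0.0001], [-0.0357, -0.0139, 0.0019], [-0.0356, -0.0139, 0.0036], [-0.0353, -0.0139, 0.0053]]
ry per row -2.8
```

Emit:
{"op": "servo_tool", "data": {"delta_pos": [[0,-0.01,0],[0,-0.02,0],[0,-0.03,0],[0,-0.015,0],[0,0,0]], "dr": [[0,0,0],[0,0,0],[0,0,0],[0,0,0],[0,0,0]], "grip": [0,0,0,0,0]}}

```text
t: 4.7
tool_pos: [0.4969, -0.3024, 0.1213]
tool_rot: [-1.112, 1.347, -1.352]
contact_force: [0.4, 0.2, -1.5]
opening: 0.0146
```

Emit:
{"op": "servo_tool", "data": {"delta_pos": [[-0.03,0,-0.0015],[-0.04,0,0],[-0.04,0,0.002],[-0.035,0,0.0035],[-0.025,0,0.004]], "dr": [[0,-2.8,0],[0,-2.8,0],[0,-2.8,0],[0,-2.8,0],[0,-2.8,0]], "grip": [0,0,0,0,0]}}

```text
t: 5.32
tool_pos: [0.5196, -0.1297, 0.1172]
tool_rot: [-1.237, 1.17, -1.167]
contact_force: [0.4, -0.3, -0.8]
opening: 0.0144
```

Emit:
{"op": "servo_tool", "data": {"delta_pos": [[0,0,0],[0,0,0]], "dr": [[0,0,0],[0,0,0]], "grip": [0,0]}}

```text
t: 5.58
tool_pos: [0.5187, -0.1284, 0.1154]
tool_rot: [-1.239, 1.171, -1.164]
contact_force: [0.8, -0.2, -0.8]
opening: 0.0146
```

```bash
python3 plan.py .522 -.125 .0755 273 4
```

```text
t 5.58 pos [ 0.5187 -0.1284  0.1154] F [ 0.79 -0.25 -0.83] T [-0.03 -0.05  0.04] op 0.0146
tool axes (cols x,y,z)
 [[ 5.730e-02 -4.800e-03  9.983e-01]
 [-9.984e-01  3.000e-04  5.730e-02]
 [-6.000e-04 -1.000e+00 -4.700e-03]]
remaining [ 0.0033  0.0034 -0.0399] dyaw -0.29
[[-0.0008, 0.01, 0.0009], [-0.0008, 0.01, 0.0009], [-0.0008, 0.01, 0.0009], [-0.0008, 0.01, 0.0009]]
ry per row 0.07
```

Emit:
{"op": "servo_tool", "data": {"delta_pos": [[-0.002,0.012,0.002],[0,0.015,0.001],[0,0.01,0],[0,0.002,0],[0,0,0]], "dr": [[0.3,0.3,0],[0,0,0],[0,0,0],[0,0,0],[0,0,0]], "grip": [0,0,0,0,0]}}

```text
t: 6.2
tool_pos: [0.5204, -0.1282, 0.0719]
tool_rot: [-1.232, 1.176, -1.172]
contact_force: [0.3, 0.9, -1.0]
opening: 0.0149
```

```bash
python3 plan.py .522 -.125 .0755 273 1
cat > e.py <<'E'
from fit import *
import sys
tag=sys.argv[1]
crop('top',240,180,400,250,5,f'p_t{tag}.png');crop('scene',220,170,380,280,5,f'p_s{tag}.png')
for n in('top','scene'):
    for l in('axle','sleeve','cradle'):
        for i,m in enumerate(ctrl.masks_of(n,l)[:3]):
            ys,xs=np.nonzero(m['pixels']);print(n,l,i,round(m['score'],2),np.round(m['extent'],0),len(xs))
            np.save(f"n{tag}_{n}_{l}_{i}.npy",m['pixels'])
E
python3 e.py 1
```

```text
t 6.2 pos [ 0.5204 -0.1282  0.0719] F [ 0.26  0.88 -1.03] T [-0.06  0.04  0.  ] op 0.0149
tool axes (cols x,y,z)
 [[ 0.0474 -0.002   0.9989]
 [-0.9989  0.0013  0.0474]
 [-0.0014 -1.     -0.002 ]]
remaining [0.0016 0.0032 0.0036] dyaw 0.29
[[-0.0032, -0.0036, 0.0018]]
ry per row -0.29
top axle 0 0.77 [336. 202. 398. 211.] 327
top sleeve 0 0.56 [302. 197. 321. 219.] 387
top cradle 0 0.93 [249. 197. 326. 227.] 1456
scene axle 0 0.71 [246. 213. 302. 254.] 259
scene axle 1 0.52 [176. 223. 238. 244.] 338
scene sleeve 0 0.66 [305. 190. 322. 210.] 314
scene cradle 0 0.57 [208. 258. 259. 300.] 965
```

View pics/p_t1.png

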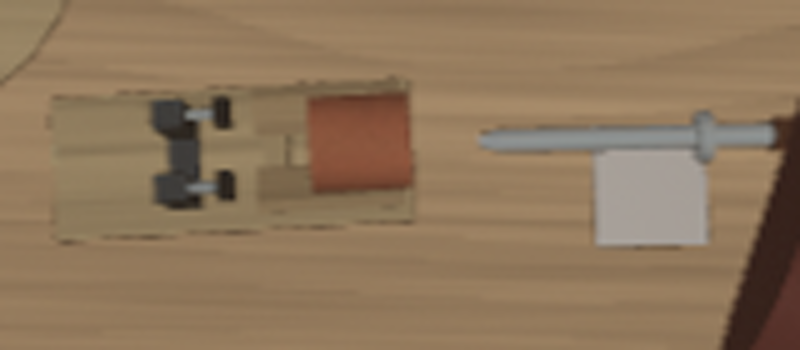

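View pics/p_s1.png

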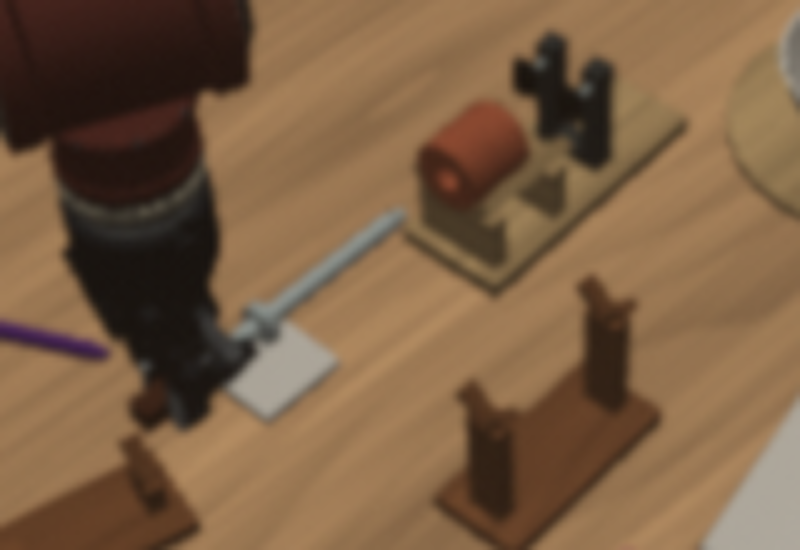

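```bash
cat > f.py <<'E'
from fit import *
import sys
tag=sys.argv[1];z=float(sys.argv[2]);y0=float(sys.argv[3])
L=lambda n,l:np.load(f'n{tag}_{n}_{l}_0.npy')
AV=[cyl(-.03,.006,-.008,.006)]+AX[2:]
rt=(325,185,392,230);rs=(252,200,312,262)
for v in([('top',L('top','axle'),rt)],):
    for parts in(AV,AX):
        p,f=fit(v,parts,[.52,y0,1.617],z);print('axle top',np.round(p,4),round(f,1))
for v in([('scene',L('scene','axle'),rs)],):
    p,f=fit(v,AV,[.52,y0,1.617],z);print('axle scene',np.round(p,4),round(f,1))
    p,f=fit(v,AV,[.52,y0,1.617,0],z);print('axle scene pitch',np.round(p,4),round(f,1))
rt,rs=(290,185,335,235),(290,180,340,225)
for n,r in(('top',rt),('scene',rs)):
    p,f=fit([(n,L(n,'sleeve'),r)],SL,[.51,.11,1.617],.08);print('sleeve',n,np.round(p,4),round(f,1))
E
python3 f.py 1 .0764 -.06
```

```text
axle top [ 0.517  -0.0594  1.6161] 6.5
axle top [ 0.5171 -0.0594  1.6185] 6.6
axle scene [ 0.5157 -0.0613  1.6212] 10.6
axle scene pitch [ 0.5159 -0.0614  1.609   0.0237] 11.4
sleeve top [0.5094 0.1084 1.6621] 4.3
sleeve scene [0.5084 0.1001 1.6596] 5.9
```

Run:
```python
from h import *
def P(c,z): return atz('top',(np.array(c)/5+[240,180]-.5),z)
for nm,c,z in(('low edge',[(58,243),(413,221)],.0),('up edge',[(52,97),(408,81)],.01),('sl up',[(308,97),(408,94)],.08),('sl low',[(313,192),(411,187)],.08)):
    p=P(c,z);d=p[0]-p[1];print(nm,np.round(p,4).tolist(),'yaw',round(np.arctan2(d[1],d[0]),4))
m=np.load('n1_top_cradle_0.npy').astype(np.uint8)
c=cv2.findContours(m,0,1)[0];c=max(c,key=cv2.contourArea);print(cv2.minAreaRect(c))
```

```text
low edge [[0.4574, 0.2673, 0.0], [0.4743, 0.079, 0.0]] yaw 1.6602
up edge [[0.5343, 0.2722, 0.01], [0.5482, 0.0838, 0.01]] yaw 1.6449
sl up [[0.5313, 0.1335, 0.08], [0.5342, 0.084, 0.08]] yaw 1.6297
sl low [[0.4843, 0.1295, 0.08], [0.4881, 0.0813, 0.08]] yaw 1.6497
((285.8890686035156, 211.91024780273438), (29.68140983581543, 73.16678619384766), 86.69812774658203)
```

Run:
```python
import cv2
a=cv2.imread('pics/p_t1.png')[60:260,30:430];cv2.imwrite('pics/z1.png',cv2.resize(a,None,fx=2,fy=2,interpolation=cv2.INTER_CUBIC))
```

```text
(no output)
```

View pics/z1.png

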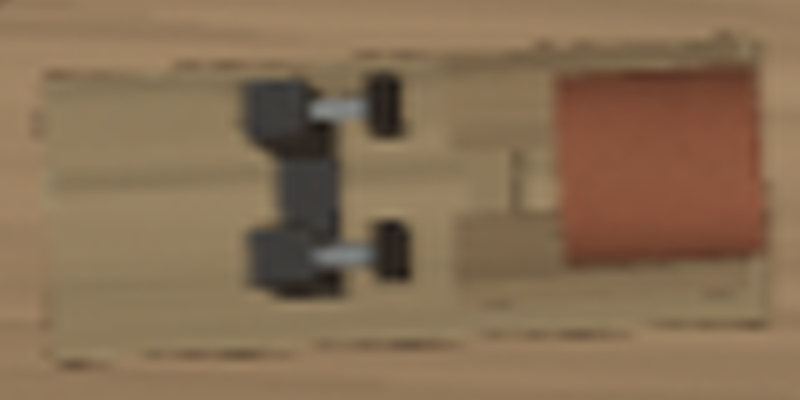

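```bash
python3 plan.py .527 -.1286 .0758 274.3 1
```

```text
t 6.6 pos [ 0.5208 -0.1282  0.0727] F [-0.51 -0.45 -0.67] T [-0.06 -0.02  0.02] op 0.0146
tool axes (cols x,y,z)
 [[ 4.770e-02 -8.000e-04  9.989e-01]
 [-9.989e-01  8.000e-04  4.770e-02]
 [-8.000e-04 -1.000e+00 -8.000e-04]]
remaining [ 0.0062 -0.0004  0.0031] dyaw 1.56
[[0.0007, -0.0031, 0.0062]]
ry per row -1.56
```

Emit:
{"op": "servo_tool", "data": {"delta_pos": [[0.0005,-0.003,0.006],[0,0,0],[0,0,0]], "dr": [[0,-1.55,-0.05],[0,0,0],[0,0,0]], "grip": [0,0,0]}}

```text
t: 6.98
tool_pos: [0.5276, -0.1284, 0.0764]
tool_rot: [-1.245, 1.152, -1.153]
contact_force: [-0.2, 0.6, -1.0]
opening: 0.0147
```

```bash
python3 plan.py .527 -.1286 .0758 274.3 1; python3 e.py 2; python3 f.py 2 .0803 -.06
```

```text
t 6.97 pos [ 0.5276 -0.1284  0.0764] F [-0.15  0.55 -0.96] T [-0.07  0.05  0.03] op 0.0147
tool axes (cols x,y,z)
 [[ 7.69e-02  2.00e-04  9.97e-01]
 [-9.97e-01 -5.00e-04  7.69e-02]
 [ 5.00e-04 -1.00e+00  1.00e-04]]
remaining [-0.0006 -0.0002 -0.0006] dyaw -0.11
[[0.0001, 0.0006, -0.0006]]
ry per row 0.11
top axle 0 0.78 [336. 196. 398. 210.] 306
top sleeve 0 0.58 [299. 199. 322. 219.] 397
top sleeve 1 0.57 [323. 140. 374. 168.] 1158
top cradle 0 0.87 [248. 196. 323. 225.] 1393
scene axle 0 0.8 [247. 215. 298. 256.] 217
scene axle 1 0.63 [177. 224. 242. 244.] 420
scene sleeve 0 0.62 [304. 192. 325. 211.] 317
scene cradle 0 0.66 [298. 187. 359. 234.] 902
axle top [ 0.523  -0.0625  1.6543] 7.5
axle top [ 0.523  -0.0621  1.6545] 7.4
axle scene [ 0.5213 -0.0605  1.6626] 33.2
axle scene pitch [ 0.5218 -0.056   1.7723 -0.1376] 29.3
sleeve top [0.5099 0.1076 1.6668] 2.0
sleeve scene [0.5094 0.1012 1.6972] 3.9
```

Emit:
{"op": "servo_tool", "data": {"delta_pos": [[-0.01,0.0005,-0.0005],[-0.01,0,0],[-0.006,0,0],[0,0,0]], "dr": [[0,0,0],[0,0,0],[0,0,0],[0,0,0]], "grip": [0,0,0,0]}}

```text
t: 7.88
tool_pos: [0.5245, -0.1002, 0.0755]
tool_rot: [-1.245, 1.152, -1.152]
contact_force: [-0.4, 0.2, 0.6]
opening: 0.0145
```

```bash
cat > line.py <<'E'
from h import *
o,M=st();p=np.array(o['tool_pos']);c=np.array([.5096,.108,.0755]);d=-M[:,0];d=d/np.linalg.norm(d)
h=np.radians(94.4);D=np.array([np.cos(h),np.sin(h),0]);s=(p-c)@D;off=p-(c+s*D)
print('s(collar to sleeve-start-front), ',round(s+.0688+.025,4),'tip past front',round(s+.0688+.025+.108,4),'lateral off (right=+x)',np.round(off,4),'heading err deg',round(np.degrees(np.arctan2(d[1],d[0]))-94.4,2),'pitch',round(np.degrees(np.arcsin(d[2])),2),'axial F',round(float(np.array(o['contact_force'])@D),2))
E
python3 line.py
python3 - <<'E'
from h import *
crop('top',280,190,360,230,9,'i_t1.png');crop('scene',250,180,340,240,8,'i_s1.png')
E
```

```text
t 7.88 pos [ 0.5245 -0.1002  0.0755] F [-0.38  0.17  0.61] T [-0.05 -0.02  0.  ] op 0.0145
tool axes (cols x,y,z)
 [[ 7.72e-02 -3.00e-04  9.97e-01]
 [-9.97e-01 -0.00e+00  7.72e-02]
 [-0.00e+00 -1.00e+00 -3.00e-04]]
s(collar to sleeve-start-front),  -0.1149 tip past front -0.0069 lateral off (right=+x) [-0.0011 -0.0001  0.    ] heading err deg 0.03 pitch 0.0 axial F 0.2
```

View pics/i_t1.png

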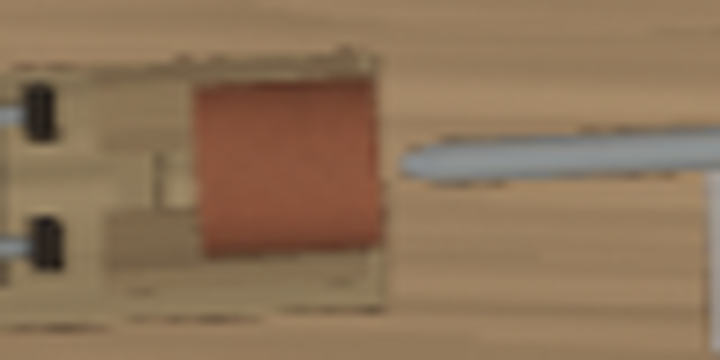

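View pics/i_s1.png

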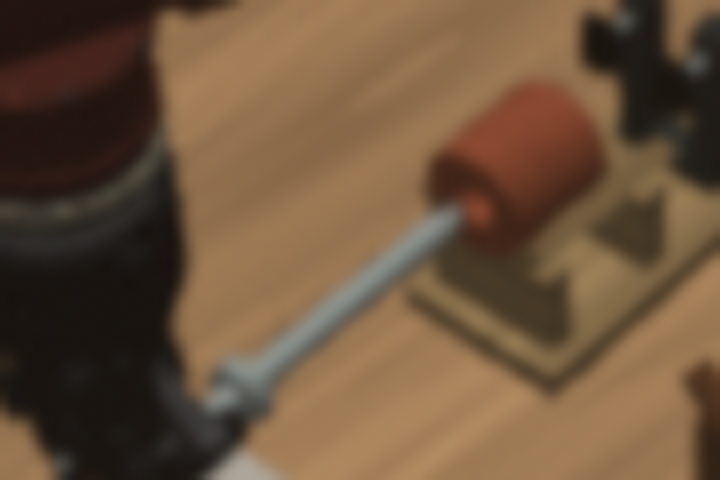

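Run:
```python
from fit import *
im=ctrl.get_image('scene')[:,:,::-1];x0,y0,x1,y1,s=250,180,340,240,8
im=cv2.resize(im[y0:y1,x0:x1],None,fx=s,fy=s,interpolation=cv2.INTER_CUBIC)
a=np.linspace(0,2*np.pi,60)
def dr(P,c): cv2.polylines(im,[np.round((proj('scene',P)+.5-[x0,y0])*s).astype(np.int32)],False,c,1)
p=[.5088,.1018,1.647]
for x,r in((-.025,.024),(-.025,.0085),(.025,.024)): dr(xf(p,np.c_[0*a+x,r*np.cos(a),r*np.sin(a)],.08),(0,255,0))
dr(xf(p,np.array([[-.15,0,0],[-.025,0,0.]]),.08),(255,255,0))
o=ctrl.get_obs();M=R.from_rotvec(o['tool_rot']).as_matrix();t=np.array(o['tool_pos'])+[0,0,.0045]+[0,-.004,0]
d=-M[:,0]
for z in(0,):
    dr(np.array([t+d*(.0688),t+d*(.0688+.108)]),(0,0,255))
cv2.imwrite('pics/i_s2.png',im)
```

```text
(no output)
```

View pics/i_s2.png

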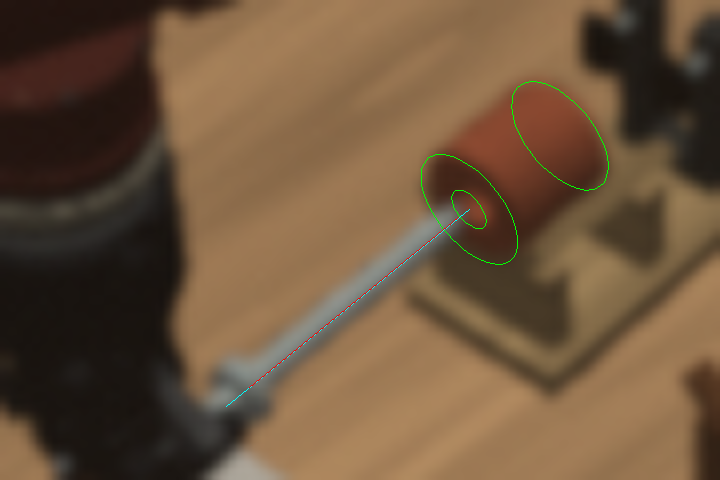

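Emit:
{"op": "servo_tool", "data": {"delta_pos": [[-0.005,0,0.001],[-0.005,0,0],[-0.005,0,0],[-0.005,0,0],[0,0,0]], "dr": [[0,0,0],[0,0,0],[0,0,0],[0,0,0],[0,0,0]], "grip": [0,0,0,0,0]}}

```text
t: 8.65
tool_pos: [0.5242, -0.0798, 0.0757]
tool_rot: [-1.244, 1.153, -1.153]
contact_force: [-0.5, -0.2, -1.3]
opening: 0.0144
```

```bash
python3 line.py
python3 - <<'E'
from h import *
crop('top',280,190,360,230,9,'i_t3.png');crop('scene',250,180,340,240,8,'i_s3.png')
E
```

```text
t 8.65 pos [ 0.5242 -0.0798  0.0757] F [-0.5  -0.24 -1.35] T [-0.05  0.02 -0.01] op 0.0144
tool axes (cols x,y,z)
 [[ 7.570e-02  0.000e+00  9.971e-01]
 [-9.971e-01 -2.000e-04  7.570e-02]
 [ 2.000e-04 -1.000e+00  0.000e+00]]
s(collar to sleeve-start-front),  -0.0946 tip past front 0.0134 lateral off (right=+x) [0.0001 0.     0.0002] heading err deg -0.06 pitch -0.01 axial F -0.2
```

View pics/i_s3.png

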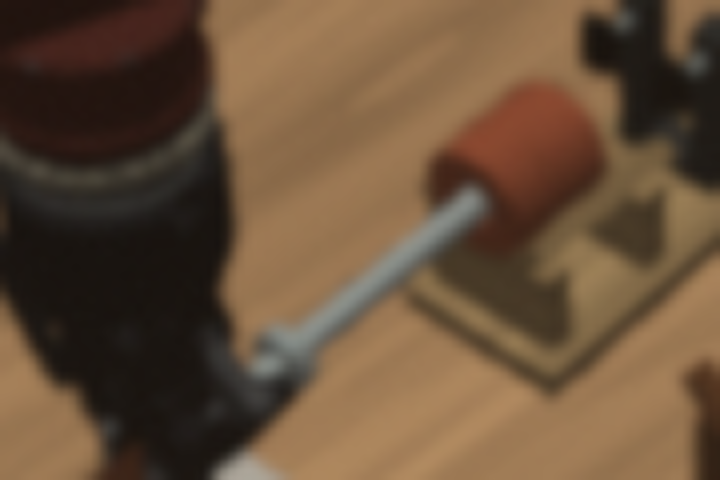

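View pics/i_t3.png

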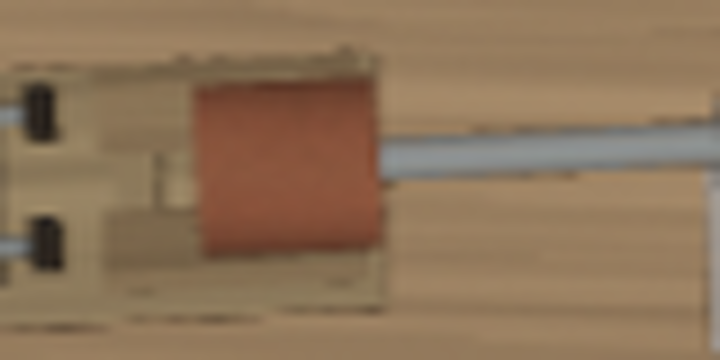

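Emit:
{"op": "servo_tool", "data": {"delta_pos": [[-0.006,0.0005,-0.0005],[-0.008,0,0],[-0.008,0,0],[-0.008,0,0],[0,0,0]], "dr": [[0,0,0],[0,0,0],[0,0,0],[0,0,0],[0,0,0]], "grip": [0,0,0,0,0]}}

```text
t: 9.38
tool_pos: [0.5212, -0.048, 0.0751]
tool_rot: [-1.244, 1.153, -1.153]
contact_force: [-0.4, -0.1, -1.0]
opening: 0.0149
```

```bash
python3 line.py
python3 - <<'E'
from h import *
crop('top',280,190,360,230,9,'i_t4.png')
E
```

```text
t 9.38 pos [ 0.5212 -0.048   0.0751] F [-0.36 -0.12 -1.01] T [-0.05 -0.03 -0.02] op 0.0149
tool axes (cols x,y,z)
 [[ 7.540e-02  0.000e+00  9.972e-01]
 [-9.972e-01 -1.000e-04  7.540e-02]
 [ 1.000e-04 -1.000e+00  0.000e+00]]
s(collar to sleeve-start-front),  -0.0626 tip past front 0.0454 lateral off (right=+x) [-0.0004 -0.     -0.0004] heading err deg -0.08 pitch -0.0 axial F -0.1
```

View pics/i_t4.png

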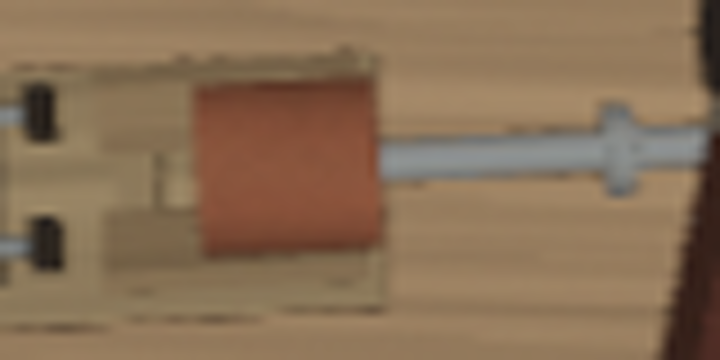

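Emit:
{"op": "servo_tool", "data": {"delta_pos": [[-0.007,-0.0005,0],[-0.008,0,0],[-0.008,0,0],[-0.008,0,0],[-0.008,0,0]], "dr": [[0,0,0],[0,0,0],[0,0,0],[0,0,0],[0,0,0]], "grip": [0,0,0,0,0]}}

```text
t: 10.05
tool_pos: [0.5183, -0.0073, 0.0758]
tool_rot: [-1.243, 1.154, -1.155]
contact_force: [-0.2, 0.2, -0.4]
opening: 0.0144
```

Emit:
{"op": "servo_tool", "data": {"delta_pos": [[-0.007,0,0],[-0.005,0,0],[0,0,0]], "dr": [[0,0,0],[0,0,0],[0,0,0]], "grip": [0,0,0]}}

```text
t: 10.42
tool_pos: [0.5172, 0.0062, 0.0758]
tool_rot: [-1.244, 1.153, -1.154]
contact_force: [-0.3, -0.1, -0.7]
opening: 0.0145
```

```bash
python3 line.py
python3 - <<'E'
from h import *
crop('top',260,190,340,230,9,'i_t5.png')
E
```

```text
t 10.43 pos [0.5172 0.0062 0.0758] F [-0.28 -0.1  -0.74] T [-0.06 -0.01  0.05] op 0.0145
tool axes (cols x,y,z)
 [[ 7.530e-02  3.000e-04  9.972e-01]
 [-9.972e-01 -1.000e-04  7.530e-02]
 [ 2.000e-04 -1.000e+00  3.000e-04]]
s(collar to sleeve-start-front),  -0.0082 tip past front 0.0998 lateral off (right=+x) [-0.0002 -0.      0.0003] heading err deg -0.08 pitch -0.01 axial F -0.08
```

View pics/i_t5.png

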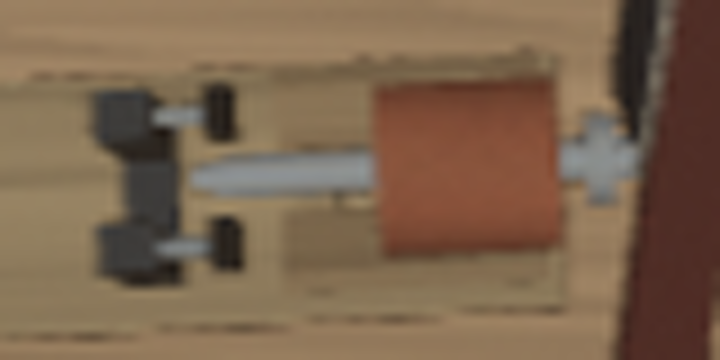

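Emit:
{"op": "servo_tool", "data": {"delta_pos": [[-0.004,0,0],[-0.004,0,0],[-0.004,0,0],[-0.004,0,0],[-0.004,0,0]], "dr": [[0,0,0],[0,0,0],[0,0,0],[0,0,0],[0,0,0]], "grip": [0,0,0,0,0]}}

```text
t: 11.1
tool_pos: [0.5158, 0.026, 0.0759]
tool_rot: [-1.244, 1.153, -1.156]
contact_force: [0.3, -1.8, -0.3]
opening: 0.0145
```

```bash
python3 line.py
```

```text
t 11.1 pos [0.5158 0.026  0.0759] F [ 0.31 -1.83 -0.34] T [-0.23  0.03  0.07] op 0.0145
tool axes (cols x,y,z)
 [[ 7.410e-02  4.000e-04  9.973e-01]
 [-9.973e-01 -1.800e-03  7.410e-02]
 [ 1.800e-03 -1.000e+00  3.000e-04]]
s(collar to sleeve-start-front),  0.0116 tip past front 0.1196 lateral off (right=+x) [-0.0001 -0.      0.0004] heading err deg -0.15 pitch -0.11 axial F -1.85
```

Emit:
{"op": "servo_tool", "data": {"delta_pos": [[-0.004,0,0],[-0.004,0,0],[-0.004,0,0],[-0.003,0,0],[-0.002,0,0]], "dr": [[0,-0.1,0.1],[0,0,0],[0,0,0],[0,0,0],[0,0,0]], "grip": [0,0,0,0,0]}}

```text
t: 11.72
tool_pos: [0.5144, 0.0444, 0.0758]
tool_rot: [-1.244, 1.153, -1.153]
contact_force: [0.3, -1.2, -1.7]
opening: 0.0144
```

```bash
python3 line.py
python3 - <<'E'
from h import *
crop('top',260,190,340,230,9,'i_t6.png')
E
```

```text
t 11.72 pos [0.5144 0.0444 0.0758] F [ 0.27 -1.2  -1.67] T [-0.27  0.04  0.05] op 0.0144
tool axes (cols x,y,z)
 [[ 7.630e-02  2.000e-04  9.971e-01]
 [-9.971e-01 -0.000e+00  7.630e-02]
 [ 0.000e+00 -1.000e+00  2.000e-04]]
s(collar to sleeve-start-front),  0.03 tip past front 0.138 lateral off (right=+x) [-0.0001 -0.      0.0003] heading err deg -0.03 pitch -0.0 axial F -1.22
```

View pics/i_t6.png

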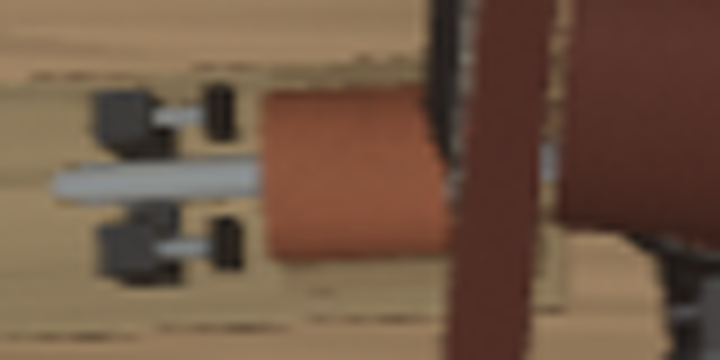

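Emit:
{"op": "servo_tool", "data": {"delta_pos": [[-0.002,0,0],[-0.002,0,0],[-0.0015,0,0]], "dr": [[0,0,0],[0,0,0],[0,0,0]], "grip": [0,0,0]}}

```text
t: 12.15
tool_pos: [0.5139, 0.0502, 0.0758]
tool_rot: [-1.244, 1.153, -1.153]
contact_force: [-0.6, -1.4, -1.0]
opening: 0.015
```

```bash
python3 line.py|tail -1
```

```text
s(collar to sleeve-start-front),  0.0358 tip past front 0.1438 lateral off (right=+x) [-0.0001 -0.      0.0003] heading err deg -0.03 pitch 0.0 axial F -1.37
```

Emit:
{"op": "servo_tool", "data": {"delta_pos": [[-0.001,0,0],[-0.001,0,0]], "dr": [[0,0,0],[0,0,0]], "grip": [0,0]}}

```text
t: 12.4
tool_pos: [0.5138, 0.0522, 0.0758]
tool_rot: [-1.244, 1.153, -1.153]
contact_force: [0.2, -2.6, -1.5]
opening: 0.0143
```

Emit:
{"op": "servo_tool", "data": {"delta_pos": [[-0.001,0,0],[-0.001,0,0]], "dr": [[0,0,0],[0,0,0]], "grip": [0,0]}}

```text
t: 12.65
tool_pos: [0.5138, 0.0532, 0.076]
tool_rot: [-1.246, 1.151, -1.155]
contact_force: [1.1, -5.6, -0.2]
opening: 0.0148
```

Emit:
{"op": "servo_tool", "data": {"delta_pos": [[-0.0015,0,0],[-0.001,0,0]], "dr": [[0,0,0],[0,0,0]], "grip": [0,0]}}

```text
t: 12.9
tool_pos: [0.5138, 0.0541, 0.0762]
tool_rot: [-1.25, 1.148, -1.157]
contact_force: [-0.4, -7.1, -0.1]
opening: 0.0146
```

```bash
python3 line.py
```

```text
t 12.9 pos [0.5138 0.0541 0.0762] F [-0.42 -7.12 -0.08] T [-1.05 -0.01  0.08] op 0.0146
tool axes (cols x,y,z)
 [[ 7.72e-02  7.00e-04  9.97e-01]
 [-9.97e-01 -7.00e-03  7.72e-02]
 [ 7.10e-03 -1.00e+00  1.00e-04]]
s(collar to sleeve-start-front),  0.0397 tip past front 0.1477 lateral off (right=+x) [0.0001 0.     0.0007] heading err deg 0.03 pitch -0.4 axial F -7.06
```

Emit:
{"op": "servo_tool", "data": {"delta_pos": [[-0.0018,0,0],[-0.0018,0,0]], "dr": [[0,0,0],[0,0,0]], "grip": [0,0]}}

```text
t: 13.15
tool_pos: [0.5137, 0.0553, 0.0764]
tool_rot: [-1.254, 1.145, -1.161]
contact_force: [-0.9, -8.6, 0.7]
opening: 0.0143
```

Emit:
{"op": "servo_tool", "data": {"delta_pos": [[-0.0012,0,0],[-0.0012,0,0]], "dr": [[0,0,0],[0,0,0]], "grip": [0,0]}}

```text
t: 13.4
tool_pos: [0.5138, 0.0553, 0.0767]
tool_rot: [-1.258, 1.143, -1.164]
contact_force: [-0.5, -7.7, 0.6]
opening: 0.0143
```

Emit:
{"op": "servo_tool", "data": {"delta_pos": [[-0.0014,0,0],[-0.0014,0,0],[-0.0014,0,0],[-0.0014,0,0]], "dr": [[0,0,0.2],[0,0,0.2],[0,0,0.2],[0,0,0.2]], "grip": [0,0,0,0]}}

```text
t: 13.9
tool_pos: [0.5138, 0.0556, 0.0769]
tool_rot: [-1.257, 1.144, -1.162]
contact_force: [0.3, -7.4, -0.6]
opening: 0.0143
```

```bash
python3 line.py;  python3 - <<'E'
from h import *
crop('top',260,190,340,230,9,'i_t7.png');crop('scene',250,150,370,240,6,'i_s7.png')
E
```

```text
t 13.9 pos [0.5138 0.0556 0.0769] F [ 0.32 -7.45 -0.58] T [-1.27 -0.07  0.  ] op 0.0143
tool axes (cols x,y,z)
 [[ 7.880e-02  1.000e-04  9.969e-01]
 [-9.968e-01 -1.570e-02  7.880e-02]
 [ 1.560e-02 -9.999e-01 -1.100e-03]]
s(collar to sleeve-start-front),  0.0413 tip past front 0.1493 lateral off (right=+x) [0.0002 0.     0.0014] heading err deg 0.12 pitch -0.9 axial F -7.45
```

View pics/i_t7.png

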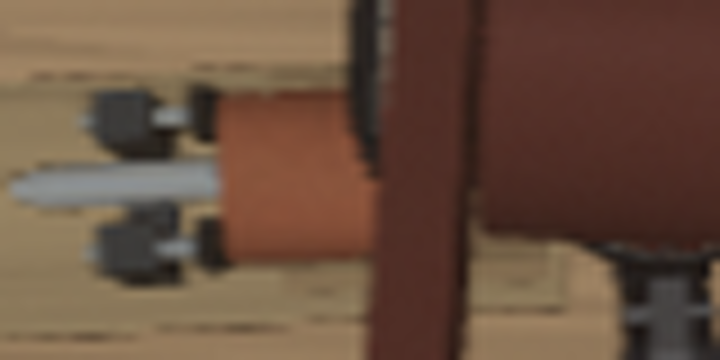

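View pics/i_s7.png

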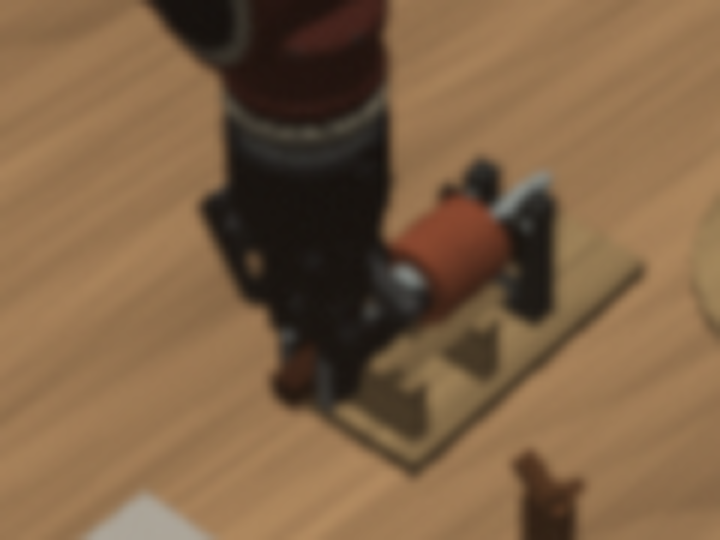

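Emit:
{"op": "servo_tool", "data": {"delta_pos": [[0.003,0.0005,0],[0.003,0,0],[0.002,0,0],[0,0,0]], "dr": [[0,0,0.3],[0,0,0.3],[0,0,0.2],[0,0,0]], "grip": [0,0,0,0]}}

```text
t: 14.5
tool_pos: [0.5143, 0.0487, 0.0763]
tool_rot: [-1.244, 1.154, -1.149]
contact_force: [0.0, 0.4, -0.2]
opening: 0.0146
```

```bash
python3 line.py
```

```text
t 14.5 pos [0.5143 0.0487 0.0763] F [ 0.04  0.44 -0.21] T [-0.04 -0.01  0.04] op 0.0146
tool axes (cols x,y,z)
 [[ 0.0776 -0.0014  0.997 ]
 [-0.997   0.0029  0.0776]
 [-0.003  -1.     -0.0011]]
s(collar to sleeve-start-front),  0.0343 tip past front 0.1423 lateral off (right=+x) [0.0001 0.     0.0008] heading err deg 0.05 pitch 0.17 axial F 0.43
```

Emit:
{"op": "servo_tool", "data": {"delta_pos": [[0,-0.0015,0],[0,-0.002,0],[0,-0.002,0],[0,-0.003,0],[0,-0.003,0]], "dr": [[0,0,0],[0,0,0],[0,0,0],[0,0,0],[0,0,0]], "grip": [0,0,0,0,0]}}

```text
t: 15.12
tool_pos: [0.5132, 0.0484, 0.0871]
tool_rot: [-1.247, 1.155, -1.148]
contact_force: [0.5, -0.9, -2.6]
opening: 0.015
```

```bash
python3 line.py
```

```text
t 15.12 pos [0.5132 0.0484 0.0871] F [ 0.52 -0.93 -2.63] T [-0.4  -0.08 -0.05] op 0.015
tool axes (cols x,y,z)
 [[ 0.0783 -0.0037  0.9969]
 [-0.9969  0.0014  0.0783]
 [-0.0017 -1.     -0.0036]]
s(collar to sleeve-start-front),  0.0341 tip past front 0.1421 lateral off (right=+x) [-0.001  -0.0001  0.0116] heading err deg 0.09 pitch 0.1 axial F -0.97
```

Emit:
{"op": "servo_tool", "data": {"delta_pos": [[0,-0.004,0],[0,-0.005,0],[0,-0.006,0],[0,-0.006,0],[0,-0.006,0]], "dr": [[0,0,0],[0,0,0],[0,0,0],[0,0,0],[0,0,0]], "grip": [0,0,0,0,0]}}

```text
t: 15.75
tool_pos: [0.5133, 0.0485, 0.1162]
tool_rot: [-1.247, 1.155, -1.148]
contact_force: [-0.0, -0.1, -1.6]
opening: 0.0148
```

```bash
python3 line.py;  python3 - <<'E'
from h import *
crop('top',250,160,350,240,7,'i_t8.png');crop('scene',250,130,370,240,5,'i_s8.png')
E
```

```text
t 15.75 pos [0.5133 0.0485 0.1162] F [-0.01 -0.14 -1.64] T [-0.16  0.01  0.01] op 0.0148
tool axes (cols x,y,z)
 [[ 0.0784 -0.0036  0.9969]
 [-0.9969  0.0017  0.0784]
 [-0.0019 -1.     -0.0034]]
s(collar to sleeve-start-front),  0.0342 tip past front 0.1422 lateral off (right=+x) [-0.0009 -0.0001  0.0407] heading err deg 0.1 pitch 0.11 axial F -0.14
```

View pics/i_t8.png

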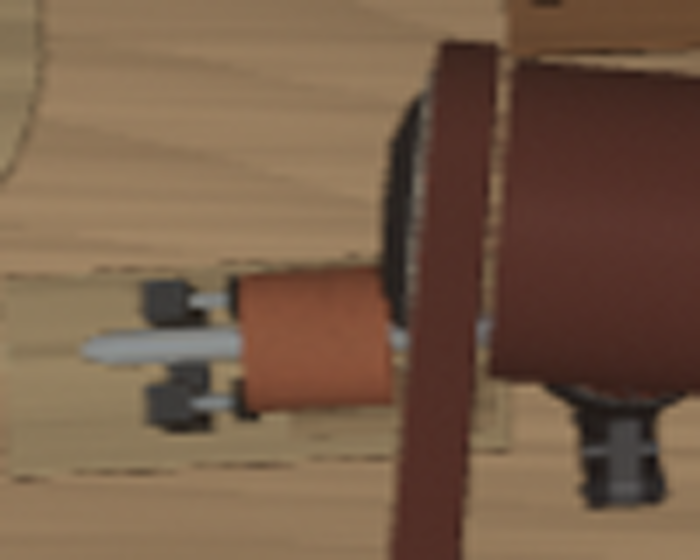

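View pics/i_s8.png

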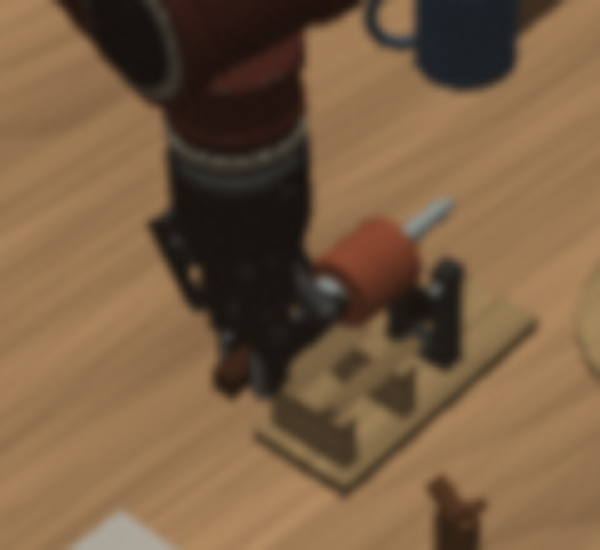

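Emit:
{"op": "servo_tool", "data": {"delta_pos": [[0,-0.007,0],[0,-0.009,0],[0,-0.01,0],[0,-0.009,0],[0,-0.006,0]], "dr": [[0,0,0],[0,0,0],[0,0,0],[0,0,0],[0,0,0]], "grip": [0,0,0,0,0]}}

```text
t: 16.48
tool_pos: [0.514, 0.0488, 0.1607]
tool_rot: [-1.245, 1.154, -1.148]
contact_force: [1.2, 0.4, -1.6]
opening: 0.0148
```

```bash
python3 plan.py .6661 -.0726 .16 274.4 15
```

```text
t 16.48 pos [0.514  0.0488 0.1607] F [ 1.23  0.38 -1.58] T [-0.19 -0.04 -0.02] op 0.0148
tool axes (cols x,y,z)
 [[ 0.0784 -0.0019  0.9969]
 [-0.9969  0.0027  0.0784]
 [-0.0028 -1.     -0.0017]]
remaining [ 0.1521 -0.1214 -0.0007] dyaw -0.1
[[0.0089, 0.0, 0.0095], [0.0089, 0.0, 0.0095], [0.0089, 0.0, 0.0095], [0.0089, 0.0, 0.0095], [0.0089, 0.0, 0.0095], [0.0089, 0.0, 0.0095], [0.0089, 0.0, 0.0095], [0.0089, 0.0, 0.0095], [0.0089, 0.0, 0.0095], [0.0089, 0.0, 0.0095], [0.0089, 0.0, 0.0095], [0.0089, 0.0, 0.0095], [0.0089, 0.0, 0.0095], [0.0089, 0.0, 0.0095], [0.0089, 0.0, 0.0095]]
ry per row 0.01
```

Emit:
{"op": "servo_tool", "data": {"delta_pos": [[0.003,0,0.004],[0.006,0,0.007],[0.009,0,0.01],[0.011,0,0.012],[0.012,0,0.013]], "dr": [[0,0,0],[0,0,0],[0,0,0],[0,0,0],[0,0,0]], "grip": [0,0,0,0,0]}}

```text
t: 17.1
tool_pos: [0.5659, 0.0092, 0.1601]
tool_rot: [-1.245, 1.153, -1.148]
contact_force: [-0.1, 0.3, -1.9]
opening: 0.0145
```

Emit:
{"op": "servo_tool", "data": {"delta_pos": [[0.012,0,0.013],[0.012,0,0.013],[0.012,0,0.013],[0.012,0,0.013],[0.011,0,0.012]], "dr": [[0,0,0],[0,0,0],[0,0,0],[0,0,0],[0,0,0]], "grip": [0,0,0,0,0]}}

```text
t: 17.73
tool_pos: [0.6398, -0.0494, 0.1591]
tool_rot: [-1.245, 1.154, -1.149]
contact_force: [-0.6, 0.2, -2.5]
opening: 0.0147
```

```bash
python3 plan.py .6661 -.0726 .16 274.4 4
```

```text
t 17.73 pos [ 0.6398 -0.0494  0.1591] F [-0.61  0.2  -2.5 ] T [-0.15 -0.01  0.01] op 0.0147
tool axes (cols x,y,z)
 [[ 0.0777 -0.0023  0.997 ]
 [-0.997   0.0025  0.0777]
 [-0.0026 -1.     -0.0021]]
remaining [ 0.0263 -0.0232  0.0009] dyaw -0.06
[[0.0063, -0.0002, 0.0061], [0.0063, -0.0002, 0.0061], [0.0063, -0.0002, 0.0061], [0.0063, -0.0002, 0.0061]]
ry per row 0.01
```

Emit:
{"op": "servo_tool", "data": {"delta_pos": [[0.009,0,0.009],[0.006,0,0.006],[0.003,0,0.003],[0,0,0],[0,0,0]], "dr": [[0,0,0],[0,0,0],[0,0,0],[0,0,0],[0,0,0]], "grip": [0,0,0,0,0]}}

```text
t: 18.35
tool_pos: [0.6608, -0.0674, 0.1587]
tool_rot: [-1.245, 1.156, -1.148]
contact_force: [0.1, -0.4, -2.8]
opening: 0.0148
```

```bash
python3 plan.py .6661 -.0726 .13 274.4 4
python3 - <<'E'
from h import *
o=ctrl.get_obs();M=R.from_rotvec(o['tool_rot']).as_matrix();p=np.array(o['tool_pos'])
ax=p-M[:,1]*.0045;D=-M[:,0]
pts=[ax+D*(.0688+x) for x in(-.023,.075,.108,0)]
crop('top',300,110,400,190,7,'s_t1.png',proj('top',pts));crop('scene',270,160,400,290,5,'s_s1.png',proj('scene',pts))
E
```

```text
t 18.35 pos [ 0.6608 -0.0674  0.1587] F [ 0.12 -0.35 -2.83] T [-0.25  0.02 -0.01] op 0.0148
tool axes (cols x,y,z)
 [[ 0.0775 -0.0033  0.997 ]
 [-0.997   0.003   0.0775]
 [-0.0033 -1.     -0.0031]]
remaining [ 0.0053 -0.0052 -0.0287] dyaw -0.04
[[0.0014, 0.0072, 0.0012], [0.0014, 0.0072, 0.0012], [0.0014, 0.0072, 0.0012], [0.0014, 0.0072, 0.0012]]
ry per row 0.01
```

View pics/s_t1.png

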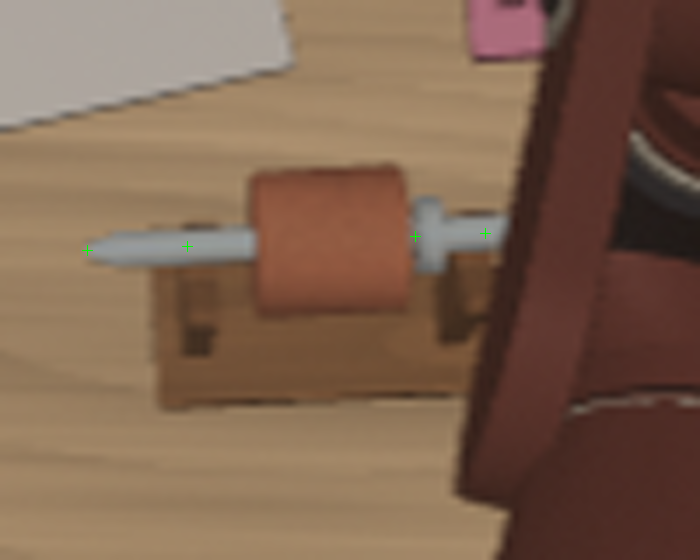

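View pics/s_s1.png

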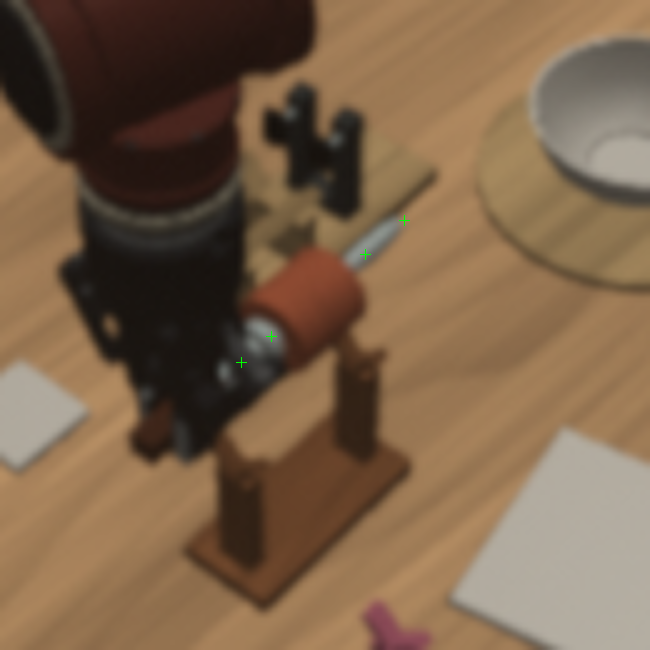

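Emit:
{"op": "servo_tool", "data": {"delta_pos": [[0.003,0.004,0.003],[0.003,0.006,0.002],[0,0.008,0],[0,0.006,0],[0,0,0]], "dr": [[0.15,0,-0.1],[0,0,0],[0,0,0],[0,0,0],[0,0,0]], "grip": [0,0,0,0,0]}}

```text
t: 19.08
tool_pos: [0.6658, -0.0729, 0.1321]
tool_rot: [-1.245, 1.154, -1.149]
contact_force: [0.2, 0.3, -1.9]
opening: 0.0147
```

```bash
cat > s.py <<'E'
from h import *
import sys
o=ctrl.get_obs();M=R.from_rotvec(o['tool_rot']).as_matrix();p=np.array(o['tool_pos'])
ax=p-M[:,1]*.0045;D=-M[:,0]
pts=[ax+D*(.0688+x) for x in(-.023,.075,.108,0)]
c=np.array([.6588,.0219,.1]);h=1.647;d=np.array([np.cos(h),np.sin(h),0])
for s,q in((-.049,pts[0]),(.049,pts[1])): print('to notch',np.round(c+s*d-q,4))
k=sys.argv[1]
crop('top',300,110,400,190,7,f's_t{k}.png',proj('top',pts));crop('scene',270,160,400,290,5,f's_s{k}.png',proj('scene',[[*( (c+s*d)[:2]+[-.001,-.0047]),.1] for s in(-.049,.049)]))
E
python3 s.py 2;python3 plan.py .6661 -.0726 .115 274.4 3
```

```text
to notch [ 0.0003  0.0002 -0.0367]
to notch [ 0.0004  0.0003 -0.0368]
t 19.18 pos [ 0.6663 -0.0729  0.133 ] F [ 0.5  -0.74 -2.1 ] T [-0.19 -0.01  0.03] op 0.0144
tool axes (cols x,y,z)
 [[ 7.80e-02 -4.00e-04  9.97e-01]
 [-9.97e-01  1.40e-03  7.80e-02]
 [-1.50e-03 -1.00e+00 -3.00e-04]]
remaining [-0.0002  0.0003 -0.018 ] dyaw -0.07
[[-0.0001, 0.006, -0.0001], [-0.0001, 0.006, -0.0001], [-0.0001, 0.006, -0.0001]]
ry per row 0.02
```

View pics/s_t2.png

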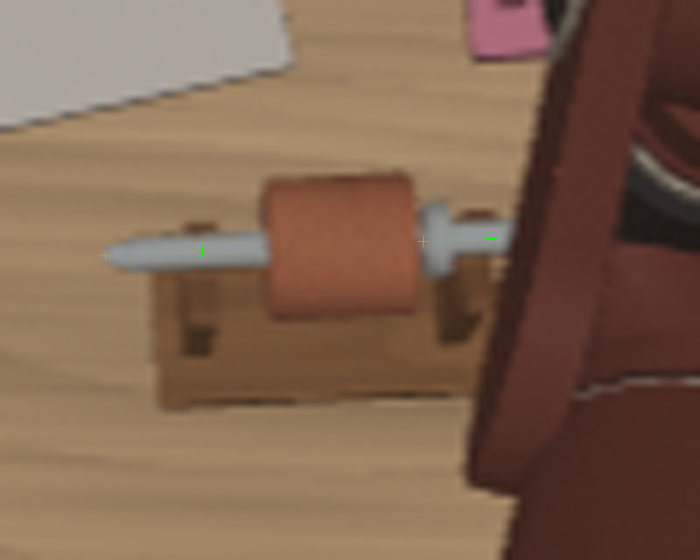

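View pics/s_s2.png

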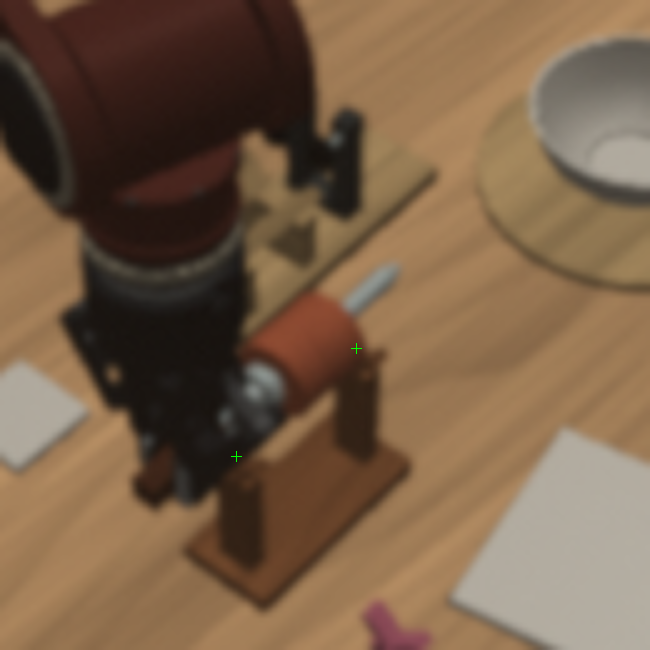

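Emit:
{"op": "servo_tool", "data": {"delta_pos": [[0,0.006,0],[0,0.008,0],[0,0.008,0],[0,0.005,0],[0,0,0]], "dr": [[0,0,0],[0,0,0],[0,0,0],[0,0,0],[0,0,0]], "grip": [0,0,0,0,0]}}

```text
t: 19.8
tool_pos: [0.6663, -0.0728, 0.1043]
tool_rot: [-1.244, 1.152, -1.15]
contact_force: [-0.1, 0.2, -1.7]
opening: 0.0146
```

```bash
python3 s.py 3;python3 plan.py .6661 -.0726 .0955 274.4 3
```

```text
to notch [-0.0002  0.0002 -0.0088]
to notch [-0.      0.0002 -0.009 ]
t 19.9 pos [ 0.6667 -0.0729  0.105 ] F [ 0.28  0.21 -2.09] T [-0.2  -0.03 -0.  ] op 0.0144
tool axes (cols x,y,z)
 [[ 0.0781  0.001   0.9969]
 [-0.9969  0.0011  0.0781]
 [-0.001  -1.      0.0011]]
remaining [-0.0006  0.0003 -0.0095] dyaw -0.08
[[-0.0001, 0.0032, -0.0002], [-0.0001, 0.0032, -0.0002], [-0.0001, 0.0032, -0.0002]]
ry per row 0.03
```

View pics/s_t3.png

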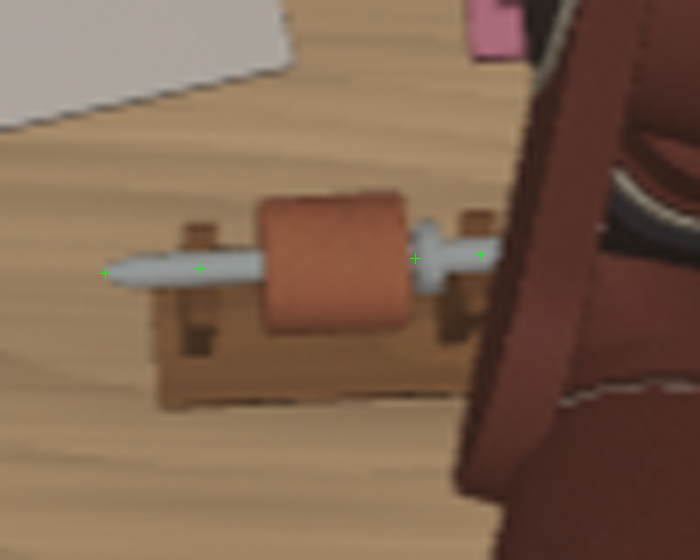

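View pics/s_s3.png

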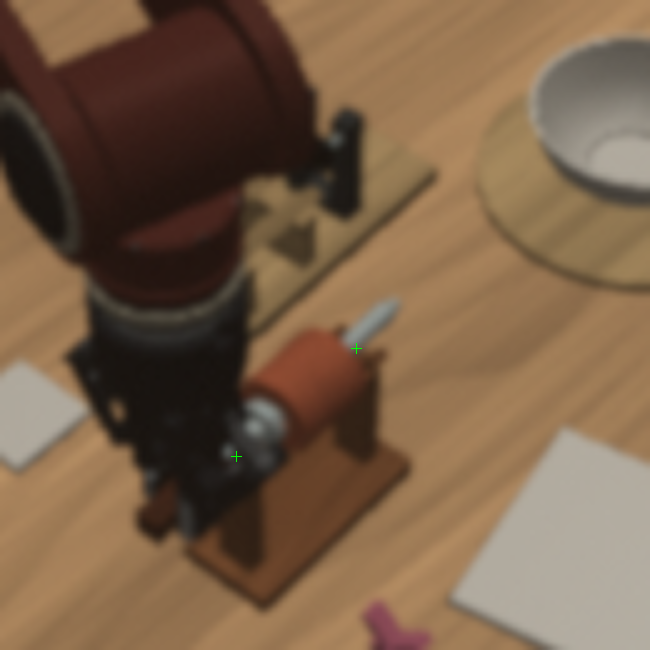

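Emit:
{"op": "servo_tool", "data": {"delta_pos": [[0,0.002,0],[0,0.002,0],[0,0.002,0]], "dr": [[0,0,0],[0,0,0],[0,0,0]], "grip": [0,0,0]}}

```text
t: 20.27
tool_pos: [0.6675, -0.0731, 0.0999]
tool_rot: [-1.242, 1.15, -1.152]
contact_force: [-0.0, 0.3, -2.4]
opening: 0.0145
```

Emit:
{"op": "servo_tool", "data": {"delta_pos": [[0,0.001,0],[0,0.001,0]], "dr": [[0,0,0],[0,0,0]], "grip": [0,0]}}

```text
t: 20.52
tool_pos: [0.6674, -0.073, 0.0977]
tool_rot: [-1.243, 1.15, -1.152]
contact_force: [0.1, -0.2, -1.2]
opening: 0.0143
```

Emit:
{"op": "servo_tool", "data": {"delta_pos": [[0,0.001,-0.0005],[0,0.0005,0]], "dr": [[0,0,0],[0,0,0]], "grip": [0,0]}}

```text
t: 20.78
tool_pos: [0.6669, -0.0731, 0.0963]
tool_rot: [-1.243, 1.15, -1.152]
contact_force: [0.0, 0.4, -0.0]
opening: 0.0146
```

```bash
python3 s.py 4;python3 plan.py .6661 -.0726 .0955 274.4 3
```

```text
to notch [-0.0008  0.0005 -0.0009]
to notch [-0.0006  0.0005 -0.0009]
t 20.88 pos [ 0.6669 -0.0731  0.0964] F [-1.23  0.23 -1.02] T [-0.1   0.2   0.06] op 0.0147
tool axes (cols x,y,z)
 [[ 7.820e-02  2.700e-03  9.969e-01]
 [-9.969e-01  7.000e-04  7.820e-02]
 [-5.000e-04 -1.000e+00  2.800e-03]]
remaining [-0.0008  0.0005 -0.0009] dyaw -0.08
[[-0.0002, 0.0003, -0.0003], [-0.0002, 0.0003, -0.0003], [-0.0002, 0.0003, -0.0003]]
ry per row 0.03
```

View pics/s_s4.png

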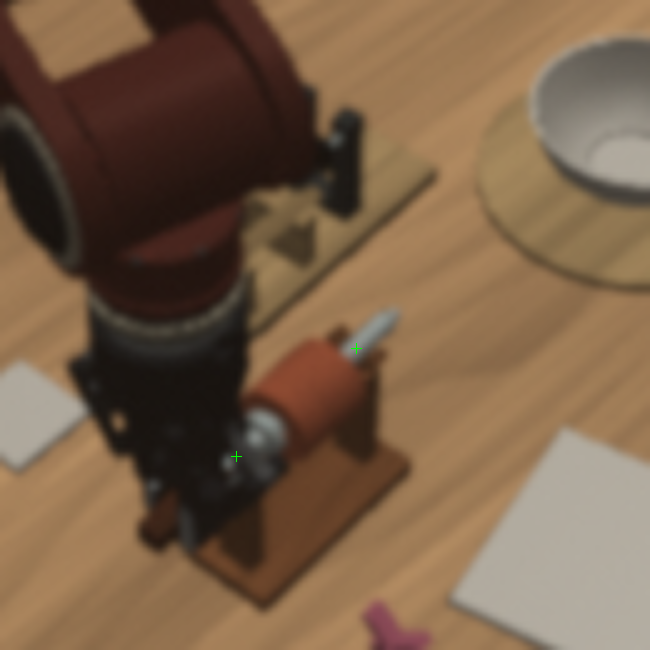

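Emit:
{"op": "servo_tool", "data": {"delta_pos": [[0,0.0005,-0.001],[0,0.001,0]], "dr": [[0,0,0],[0,0,0]], "grip": [0,0]}}

```text
t: 21.12
tool_pos: [0.6661, -0.0732, 0.0953]
tool_rot: [-1.242, 1.149, -1.153]
contact_force: [-2.9, 0.1, 2.4]
opening: 0.0144
```

```bash
python3 plan.py .6661 -.0726 .0955 274.4 3
```

```text
t 21.12 pos [ 0.6661 -0.0732  0.0953] F [-2.89  0.1   2.37] T [0.   0.29 0.16] op 0.0144
tool axes (cols x,y,z)
 [[ 7.820e-02  3.500e-03  9.969e-01]
 [-9.969e-01  6.000e-04  7.820e-02]
 [-3.000e-04 -1.000e+00  3.500e-03]]
remaining [-0.      0.0006  0.0002] dyaw -0.08
[[-0.0002, -0.0001, 0.0], [-0.0002, -0.0001, 0.0], [-0.0002, -0.0001, 0.0]]
ry per row 0.03
```

Emit:
{"op": "servo_tool", "data": {"delta_pos": [[0,0,-0.001],[0,0,-0.001]], "dr": [[0.1,0,0],[0,0,0]], "grip": [0,0]}}

```text
t: 21.38
tool_pos: [0.6654, -0.0733, 0.096]
tool_rot: [-1.238, 1.146, -1.156]
contact_force: [3.5, 0.3, -1.7]
opening: 0.0146
```

```bash
python3 plan.py .6661 -.0726 .0955 274.4 3
```

```text
t 21.38 pos [ 0.6654 -0.0733  0.096 ] F [ 3.53  0.29 -1.73] T [-0.08 -0.48 -0.21] op 0.0146
tool axes (cols x,y,z)
 [[ 7.73e-02  9.20e-03  9.97e-01]
 [-9.97e-01  1.00e-03  7.73e-02]
 [-3.00e-04 -1.00e+00  9.30e-03]]
remaining [ 0.0007  0.0007 -0.0005] dyaw -0.03
[[-0.0002, 0.0002, 0.0003], [-0.0002, 0.0002, 0.0003], [-0.0002, 0.0002, 0.0003]]
ry per row 0.01
```

Emit:
{"op": "servo_tool", "data": {"delta_pos": [[0,0.0004,0.0006],[0,0,0]], "dr": [[-0.3,0,0],[0,0,0]], "grip": [0,0]}}

```text
t: 21.62
tool_pos: [0.6658, -0.0733, 0.0955]
tool_rot: [-1.242, 1.15, -1.153]
contact_force: [1.6, 0.4, -1.5]
opening: 0.0146
```

```bash
python3 s.py 5; python3 plan.py .6661 -.0726 .0955 274.4 3
```

```text
to notch [ 0.0002  0.0007 -0.    ]
to notch [ 0.0004  0.0007 -0.0001]
t 21.73 pos [ 0.6659 -0.0733  0.0955] F [ 0.78  0.03 -1.75] T [-0.08 -0.15 -0.08] op 0.0146
tool axes (cols x,y,z)
 [[ 7.74e-02  3.50e-03  9.97e-01]
 [-9.97e-01  5.00e-04  7.74e-02]
 [-2.00e-04 -1.00e+00  3.50e-03]]
remaining [ 0.0002  0.0007 -0.    ] dyaw -0.04
[[-0.0002, 0.0, 0.0001], [-0.0002, 0.0, 0.0001], [-0.0002, 0.0, 0.0001]]
ry per row 0.01
```

View pics/s_t5.png

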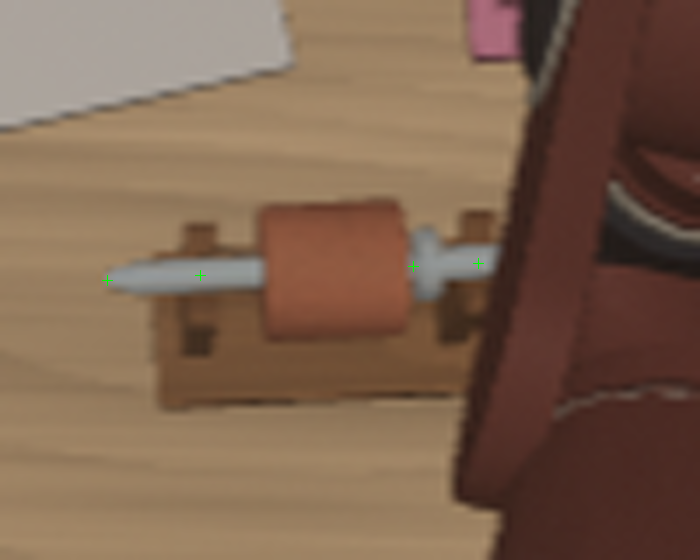

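Emit:
{"op": "servo_tool", "data": {"delta_pos": [[0,0.0008,0],[0,0.0004,0]], "dr": [[-0.1,0,0],[0,0,0]], "grip": [0,0]}}

```text
t: 21.98
tool_pos: [0.666, -0.0733, 0.0953]
tool_rot: [-1.244, 1.151, -1.152]
contact_force: [-0.4, 0.5, 2.0]
opening: 0.0143
```

```bash
python3 plan.py .6661 -.0726 .0955 274.4 3
```

```text
t 21.98 pos [ 0.666  -0.0733  0.0953] F [-0.43  0.5   2.05] T [0.02 0.18 0.05] op 0.0143
tool axes (cols x,y,z)
 [[ 7.78e-02  1.50e-03  9.97e-01]
 [-9.97e-01  3.00e-04  7.78e-02]
 [-2.00e-04 -1.00e+00  1.50e-03]]
remaining [0.0001 0.0007 0.0002] dyaw -0.06
[[-0.0002, -0.0001, 0.0001], [-0.0002, -0.0001, 0.0001], [-0.0002, -0.0001, 0.0001]]
ry per row 0.02
```

Emit:
{"op": "servo_tool", "data": {"delta_pos": [[0,0,0],[0,0,0],[0,0,0],[0,0,0],[0,0,0]], "dr": [[0,0,0],[0,0,0],[0,0,0],[0,0,0],[0,0,0]], "grip": [0.0,0.2,0.28,0.4,0.5], "grip_force": 20}}

```text
t: 22.6
tool_pos: [0.6656, -0.0733, 0.0946]
tool_rot: [-1.244, 1.151, -1.152]
contact_force: [-0.1, 0.5, 0.3]
opening: 0.0428
```

```bash
python3 s.py 6;python3 plan.py .6661 -.0726 .2 274.4 5
```

```text
to notch [0.0005 0.0007 0.0009]
to notch [0.0007 0.0007 0.0008]
t 22.7 pos [ 0.6656 -0.0733  0.0946] F [ 0.38 -0.41 -0.03] T [-0.02 -0.   -0.01] op 0.0425
tool axes (cols x,y,z)
 [[ 7.77e-02  7.00e-04  9.97e-01]
 [-9.97e-01  5.00e-04  7.77e-02]
 [-4.00e-04 -1.00e+00  8.00e-04]]
remaining [0.0005 0.0007 0.1054] dyaw -0.06
[[-0.0001, -0.0211, 0.0001], [-0.0001, -0.0211, 0.0001], [-0.0001, -0.0211, 0.0001], [-0.0001, -0.0211, 0.0001], [-0.0001, -0.0211, 0.0001]]
ry per row 0.01
```

View pics/s_s6.png

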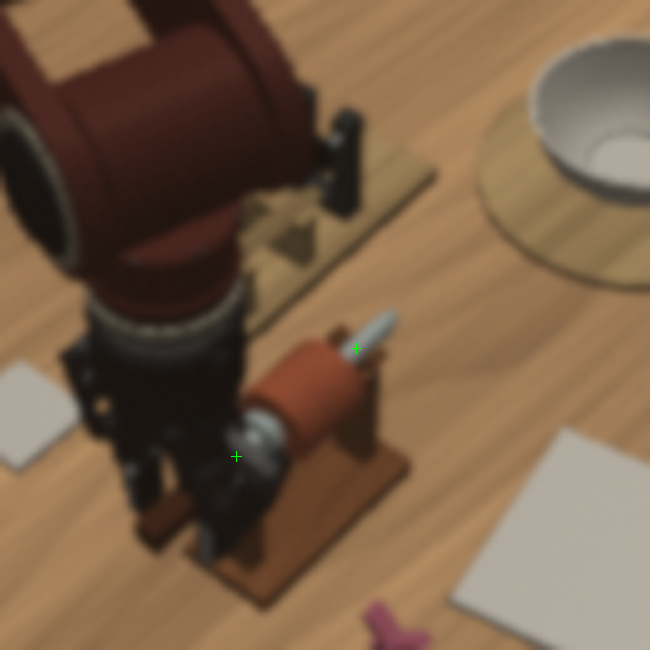

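Released and steady; rise straight up.

Emit:
{"op": "servo_tool", "data": {"delta_pos": [[0,-0.008,0],[0,-0.015,0],[0,-0.025,0],[0,-0.03,0],[0,-0.03,0]], "dr": [[0,0,0],[0,0,0],[0,0,0],[0,0,0],[0,0,0]], "grip": [0.5,0.5,0.5,0.5,0.5]}}

```text
t: 23.32
tool_pos: [0.6645, -0.0731, 0.2067]
tool_rot: [-1.246, 1.154, -1.15]
contact_force: [-0.3, 0.3, 0.1]
opening: 0.0423
```

Emit:
{"op": "servo_tool", "data": {"delta_pos": [[0.03,-0.02,0],[0.04,-0.01,0],[0.04,0,0],[0.03,0,0],[0,0,0]], "dr": [[0,0,0],[0,0,0],[0,0,0],[0,0,0],[0,0,0]], "grip": [0.5,0.5,0.5,0.5,0.5]}}

```text
t: 23.95
tool_pos: [0.679, -0.2169, 0.252]
tool_rot: [-1.239, 1.137, -1.161]
contact_force: [0.6, -0.1, 0.3]
opening: 0.0429
```

Run:
```python
from fit import *
st()
crop('top',300,110,400,190,7,'s_t7.png');crop('scene',270,160,400,290,5,'s_s7.png')
cv2.imwrite('pics/full.png',ctrl.get_image('top')[:,:,::-1])
for n in('top','scene'):
    for l in('axle','sleeve'):
        for i,m in enumerate(ctrl.masks_of(n,l)[:2]):
            ys,xs=np.nonzero(m['pixels']);print(n,l,i,round(m['score'],2),np.round(m['extent'],0),len(xs));np.save(f"n9_{n}_{l}_{i}.npy",m['pixels'])
```

```text
t 23.95 pos [ 0.679  -0.2169  0.252 ] F [ 0.56 -0.09  0.35] T [0.01 0.01 0.04] op 0.0429
tool axes (cols x,y,z)
 [[ 0.0798  0.0146  0.9967]
 [-0.9968 -0.0045  0.0799]
 [ 0.0057 -0.9999  0.0142]]
top axle 0 0.95 [315. 141. 397. 152.] 382
top axle 1 0.73 [393. 248. 418. 286.] 213
top sleeve 0 0.64 [335. 142. 358. 159.] 407
scene axle 0 0.85 [175. 225. 234. 239.] 313
scene axle 1 0.71 [295. 223. 348. 271.] 248
scene sleeve 0 0.7 [320. 228. 340. 250.] 349
scene sleeve 1 0.27 [302. 187. 355. 231.] 1210
```

View pics/s_t7.png

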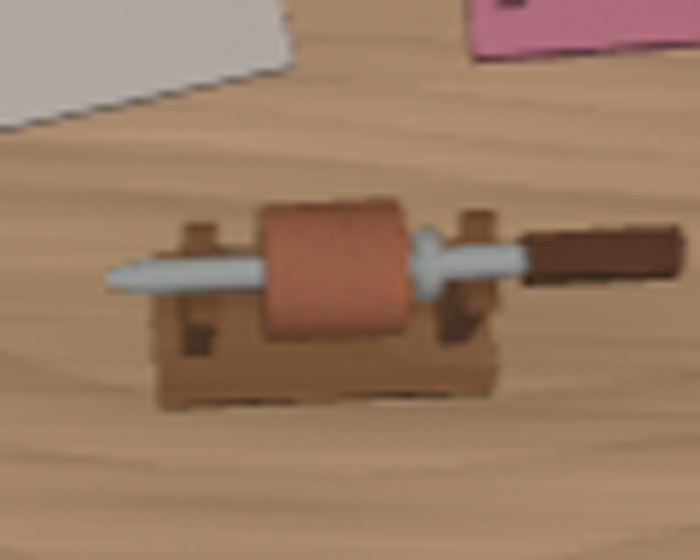

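View pics/s_s7.png

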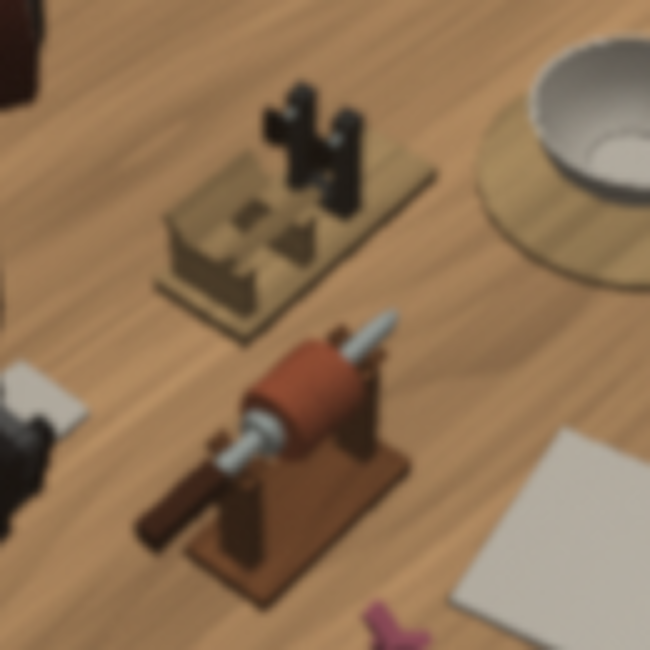

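View pics/full.png

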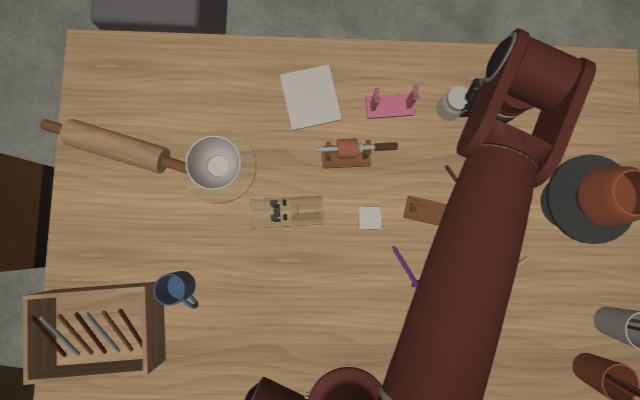

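Run:
```python
from fit import *
a=np.load('n9_top_axle_0.npy');s=np.load('n9_top_sleeve_0.npy')
p,f=fit([('top',a|s,(305,130,405,170))],AX+[x+[.025,0,-.0025] for x in SL],[.661,-.004,1.647],.1);print(np.round(p,4),f)
q,f=fit([('top',s,(325,130,370,170))],SL,[.659,.02,1.647],.0975);print(np.round(q,4),f)
D=np.array([np.cos(p[2]),np.sin(p[2])]);print('sleeve x in axle',(q[:2]-p[:2])@D)
n=np.array([.6588,.0219]);d=np.array([np.cos(1.647),np.sin(1.647)])
print('neck err',p[:2]-.023*D-(n-.049*d),'far err',p[:2]+.075*D-(n+.049*d))
```

```text
[ 6.6050e-01 -1.0000e-03  1.6435e+00] 14.746685699727546
[0.6584 0.0251 1.63  ] 2.935823802971539
sleeve x in axle 0.026088582663805603
neck err [-0.00031194  0.00306777] far err [3.30844944e-05 3.09350454e-03]
```

All within limits (about 3 mm along the axle, limit 12 mm), so I'm handing in.

```bash
python3 -c "
from station import ctrl
print(ctrl.finish_job())"
```

```text
the job is handed in; nothing more can be done
None
```

I gripped the axle by its handle, threaded it through the roller and pushed until the collar met it. I then pressed the roller on the sprung stop at about 7–8.6 N for roughly 1 s. After backing off 7 mm I lifted the roller on the axle, laid the axle in the two notches of the brown stand, let go and moved the arm clear. The job was handed in at about 24 s of the allowed 67 s; no verdict was reported.

**Last checks:**
- **Axle:** in the top camera the neck and shaft lay about 3 mm from their notch points, against a limit of 12 mm.
- **Roller:** its middle was about 26 mm beyond the collar, between the posts. I did not measure its height after release; seated notches put it at about 97 mm.
- **Contact:** the wrist force was near zero after release.
- **Bystanders:** tile, bowl and mug look unmoved in the last top picture. The arm partly hid the scriber there, so it is not fully confirmed.

**Disagreement:** the two cameras differed by about 2 to 8 mm along y, mostly around 5 mm. I worked with the top camera, which matched the arm's own position readings to within about 3 mm.

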